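Set the straightedge to rinse and hold the valve at the third click

ROBOT

A 6-joint arm with a two-finger parallel gripper is mounted at the origin on the work surface. World frame = base frame: x ahead of the robot, y to its left, z up, the work surface at z = 0. Lengths are in m, angles in rad, forces in N, time in s.
With the tool pointing down it reaches from about 0.35 to 0.975 m from the base axis. Payload 4.9 kg.
Tool frame: the origin (TCP) lies midway between the tips of the shut fingers; the grasp point (between the pads) lies 19 mm behind it; z points along the fingers, y is the direction in which the jaws open and shut (so a half turn about z gives the same grasp; the last joint's range is limited). The gripper opens to 85 mm and grips with 20 to 120 N. Pads are 22 mm wide; open, the fingers measure 114 mm over their backs; the gripper's body (76 mm by 85 mm) begins 54 mm behind the grasp point. The pads swing forward as they close: fully open they stand 13 mm farther back than shut.
Start: joints at [-1.315, 0.053, 1.613, -0, 1.476, -0.119], TCP at [0.229, -0.582, 0.231] pointing down, gripper open.
Joint ranges: [-3.01, 3.01], [-1.01, 2.22], [0.06, 2.58], [-1.02, 4.17], [0.09, 2.62], [-3.14, 3.14]. Speed limits (rad/s): [2.57, 2.57, 3.14, 3.14, 3.14, 3.14].

INTERFACE

Orientations are given as a rotation vector (axis times angle).
In Python, from station import ctrl gives the robot as it stands.
- The arm moves only by the tool jog_arm, never from a script. Its argument "steps" is a list of rows, each an object of numbers: "dx", "dy", "dz": the shift along the world's x, y, z in units of 60 mm (1.0 is 60 mm); "twist": the turn about the world's z in units of 10 degrees (1.0 is 10 degrees). A call has 1 to 5 rows; each row is the pose to reach, as a shift and turn from the pose measured when the call began; what a row does not reach only later rows make up. A row lasts 1/8 s, in which the tool goes at most 62.5 mm and 10.7 degrees, less where a joint would pass 70% of its speed; a pose out of reach is approached as far as the arm can. A call with a gripper value outside its range is refused whole. "gripper" is the closure in counts, from 0 (fully open) to 255 (shut), set as the call begins (left out, the last holds). The fingers move at their own pace and stop on an object; "newtons" is the grip in N (left out, the last holds). Time passes only in rows, so rows that repeat a pose let the fingers close. It gives the time, the measured TCP pose, the force and the opening at its end, in the units of the state.
- ctrl.get_obs(): the state, without advancing time (a new reading comes with each control period).
- ctrl.get_image(name): name is "scene" or "top"; returns a dict with "frame" (480x640x3 uint8, red, green, blue), "range_z" (480x640 float32, m along the optical axis (not along the pixel's ray), 0 where there is no reading), "fx", "fy", "cx", "cy" (pixels), "extrinsics" (4x4, takes a point from camera to world coordinates). Camera axes: x right, y down, z forward; pixel columns grow to the right and rows downward; lengths in m; the calibration is good to about 2 mm. A picture is of the moment at which its call begins.
- ctrl.finish_job(): hands the job in, once; it reports no verdict.
The state is a dict: "t": time; "q": joint angles; "dq": joint speeds; "effort": joint torques, N m; "tool_pos": TCP position; "tool_rot": TCP orientation; "contact_force": force on the tool from outside, world axes, zero at the start; "wrist_torque": the same for the moment, N m; "opening": finger opening in m.
Only numpy, scipy, OpenCV 4.12 (cv2) and the standard library are available. Lean on these libraries where they do the work, as an engineer would, in place of code of your own. Each camera call takes 0.05 s, during which the arm holds its last target.

TASK

Lay the straightedge flat on the rinse rack, rib up, with a long edge flush along the fence and neither end overhanging the rack, and let go of it. Then, with the gripper itself, press the paddle of the spring-return valve dial down past its first two clicks to the third, short of its end stop, and hold it there for at least two seconds; finish while still holding it there, because it springs back if released. Leave the bowl and the tray with its spatula where they are.

Things in the scene. Friction and masses are not known exactly. Their poses are not given: they have to be found in the camera images.
- straightedge: Loose aluminium pastry straightedge, about 260 g: plate 200 (x) x 72 (y) x 5 mm with an upright wooden grip rib along its middle, 100 (x) x 14 (y), from 5 to 36 mm above the underside. Origin: centre of the underside, z up; the long edges are alike. Starts flat on the counter, rib up, left or right of the rack, long axis within 25 degrees of world x.
- straightedge_grip (a point): Centre of the straightedge's wooden rib, 24 mm above the underside; pinch the rib here across its 14 mm width (along the straightedge's y). Moves with the straightedge.
- rack: Fixed rinse rack: a flat grey bed 140 (its x) x 260 (its y) mm, top 18 mm above the counter, with a steel fence along its +x long side (the side away from the robot), 12 mm thick and rising 14 mm above the bed. Origin at the centre of its underside on the counter; turned up to about 0.3 rad from square.
- rack_fence (a point): Middle of the fence's inner face where it meets the bed, 58 mm in +x of the rack's origin and 18 mm up. Axes as the rack: y runs along the fence, -x points from the fence over the bed (128 mm of clear bed). With a long edge flush, the straightedge's centre is 36 mm in -x of here and its x lies along the rack's y.
- valve: Fixed steel valve post on the counter, on the other side of the rack from the straightedge; post 46 x 66 mm, round plate on it reaching 131 mm up. Origin: centre of the post at counter height. The black dial is on its -x (robot) side, turning about the valve's x; its paddle sticks out towards the valve's -y. Turned up to 0.35 rad from square.
- dial_axis (a point): Fixed point on the dial's turning axis in the plane of the paddle's middle: 36 mm in -x of the valve's origin and 85 mm above the counter. Axes as the valve.
- dial_pad (a point): Centre of the paddle's upper face; moves with the dial. The paddle is 44 wide (along the axis) x 44 mm long (radially) x 8 mm thick, its middle plane through the axis, from 53 to 97 mm from the axis (centre 75 mm). At rest it rises 0.68 rad above level; it is level when the dial reads 0.68.
- dial (a joint): Dial angle in rad, 0 at rest, growing as the paddle goes down. Clicks at 0.26, 0.52 and 0.78 (third: paddle 0.10 rad below level, its middle plane 75 mm out then 8 mm below the axis); end stop 0.96. It always springs back to 0 if released. Pressing takes about 2 to 12 N, rising before each click. Dots on the plate behind mark rest and the clicks for a short pointer opposite the paddle.
- bowl: Bystander: loose white melamine bowl, 110 mm across, 52 mm high, beyond the rack on its left. Origin at the centre of its underside.
- tray: Bystander: loose shallow aluminium tray, 110 x 240 x 20 mm, beyond the rack. Origin at the centre of its underside.
- spatula: Bystander: loose wooden spatula, about 200 mm long, lying in the tray.
Mind the look-alikes: they are no part of the job. What is shaped like the straightedge but green is not meant. There is more than one size of the valve; the job needs the larger.

How it is judged:
By the outcome, as a careful person would: the job done as asked, in the order asked, and still so for the second after the job is handed in, while the arm keeps its last pose, push and grip.
It also fails if it takes over 58 s, if anything falls off the work surface, if the arm or the gripper's body presses on something with over 40 N, if the wrist force passes 120 N, or if a joint passes its speed limit or range.

## Working session

There is one attempt and no reset: what is moved stays moved. The work goes in short steps, Python scripts to look and compute and a tool call to move; the robot and the scene stay as the last step left them, time stands still between calls to the robot, and variables do not carry over. Pictures are saved under pics/ and viewed, and the job is handed in when it is done.

Besides the shell and the picture viewer there is one more tool, called after "Emit:" as name(argument=value, ...), one argument or row to a line, values as JSON. jog_arm: Moves the arm, as the interface text tells. Its arguments: {"type":"object","properties":{"steps":{"type":"array"},"gripper":{"type":"number"},"newtons":{"type":"number"}},"required":["steps"]}

```bash
mkdir -p pics; ls
python3 - <<'E'
from station import ctrl
import cv2,numpy as np
for n in("scene","top"):
    im=ctrl.get_image(n)
    cv2.imwrite(f"pics/{n}0.png",im["frame"][:,:,::-1])
    np.savez(f"{n}0.npz",**im)
    print(n,im["fx"],im["fy"],im["cx"],im["cy"],np.round(im["extrinsics"],3).tolist())
o=ctrl.get_obs();print({k:np.round(v,3).tolist() for k,v in o.items()})
E
```

```text
pics
scene 505.2970768179583 505.2970768179583 319.2163551785375 232.02257241470645 [[-0.77, 0.439, -0.463, 1.226], [0.638, 0.547, -0.543, 0.792], [0.015, -0.713, -0.701, 1.064], [0.0, 0.0, 0.0, 1.0]]
top 588.3965523432204 588.3965523432204 324.9028499187985 241.13142733109137 [[0.027, -0.997, 0.071, 0.523], [-0.999, -0.029, -0.02, 0.086], [0.022, -0.07, -0.997, 1.679], [0.0, 0.0, 0.0, 1.0]]
{'t': 0.1, 'q': [-1.315, 0.053, 1.614, -0.0, 1.476, -0.119], 'dq': [0.001, -0.0, -0.002, 0.0, 0.002, -0.0], 'effort': [0.0, -39.49, -37.136, -0.0, 0.004, 0.0], 'tool_pos': [0.229, -0.581, 0.23], 'tool_rot': [-3.085, -0.585, 0.0], 'contact_force': [-0.702, -0.17, 0.175], 'wrist_torque': [-0.005, -0.009, 0.009], 'opening': 0.085}
```

View pics/scene0.png

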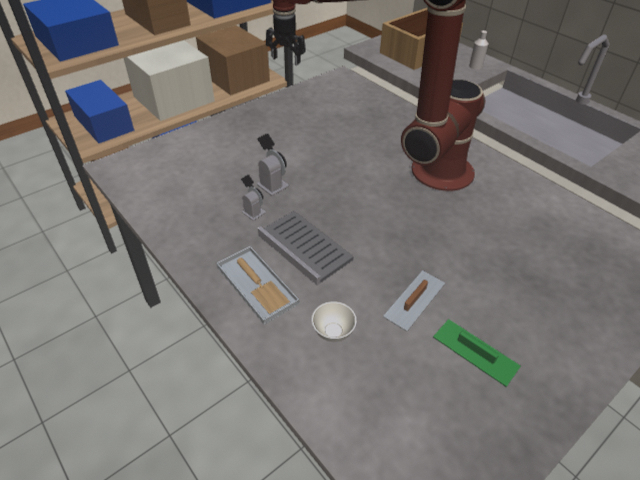

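View pics/top0.png

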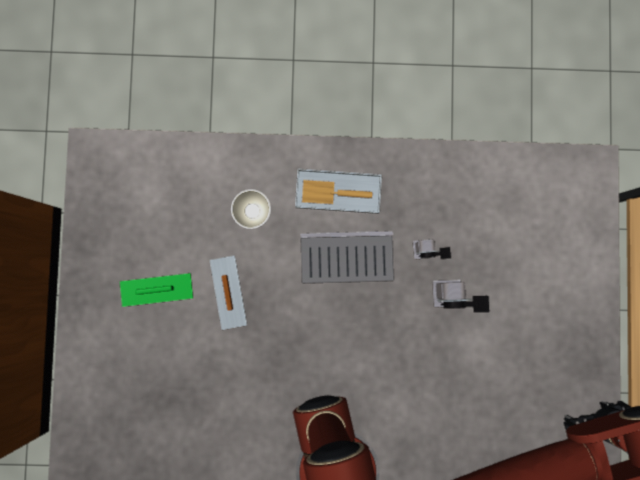

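The top view shows these objects:
- **Straightedges:** silver with a brown rib at (228,292), and a green look-alike at (156,289). The silver one is meant.
- **Valves:** large at (452,293) with its paddle at (481,303), and small at (425,248) with its paddle at (445,253). The large one is meant.
- **Rack:** (347,258), with the fence on its upper edge.

Next I'll measure them and confirm with enlarged crops.

```bash
cat > h.py <<'E'
import numpy as np,cv2
def load(n):
    return dict(np.load(n,allow_pickle=True))
def ray(im,uv,z):
    E=im["extrinsics"];uv=np.atleast_2d(uv).astype(float)
    d=np.c_[(uv[:,0]-im["cx"])/im["fx"],(uv[:,1]-im["cy"])/im["fy"],np.ones(len(uv))]@E[:3,:3].T
    o=E[:3,3]; return o+d*((z-o[2])/d[:,2])[:,None]
def proj(im,P):
    E=np.linalg.inv(im["extrinsics"]);p=np.atleast_2d(P)@E[:3,:3].T+E[:3,3]
    return np.c_[p[:,0]/p[:,2]*im["fx"]+im["cx"],p[:,1]/p[:,2]*im["fy"]+im["cy"]]
def depthpts(im):
    v,u=np.mgrid[:480,:640];z=im["range_z"]
    P=np.stack([(u-im["cx"])/im["fx"]*z,(v-im["cy"])/im["fy"]*z,z],-1)
    E=im["extrinsics"];return P@E[:3,:3].T+E[:3,3]
E
python3 - <<'E'
from h import *
t=load("top0.npz");s=load("scene0.npz")
f=t["frame"];hsv=cv2.cvtColor(f,cv2.COLOR_RGB2HSV)
# top crops
c=np.hstack([cv2.resize(f[220:345,195:325],(400,385),interpolation=cv2.INTER_CUBIC),cv2.resize(f[225:325,400:504],(400,385),interpolation=cv2.INTER_CUBIC)])
cv2.imwrite("pics/crop_top.png",c[:,:,::-1])
g=s["frame"]
c=np.hstack([cv2.resize(g[125:225,230:300],(400,571),interpolation=cv2.INTER_CUBIC),cv2.resize(g[205:345,240:360],(400,571),interpolation=cv2.INTER_CUBIC)])
cv2.imwrite("pics/crop_scene.png",c[:,:,::-1])
P=depthpts(t)
for n,(u,v) in dict(plate=(221,275),counter=(260,330),rackbed=(347,285),rib=(228,292),pad=(481,303),post=(452,290)).items(): print(n,t["range_z"][v,u],P[v,u].round(4), hsv[v,u])
E
```

```text
plate 1.6722138 [ 0.5369  0.3437 -0.0021] [105   3 157]
counter 1.6599761 [0.3851 0.2274 0.0019] [ 13  16 111]
rackbed 1.6699864 [ 0.5184 -0.0148  0.0062] [  9  16 113]
rib 1.6339396 [0.4901 0.317  0.0336] [ 13 197 114]
pad 1.5501616 [ 0.4812 -0.3618  0.1308] [150  26  20]
post 1.5692888 [ 0.5131 -0.289   0.1124] [124  12 148]
```

View pics/crop_top.png

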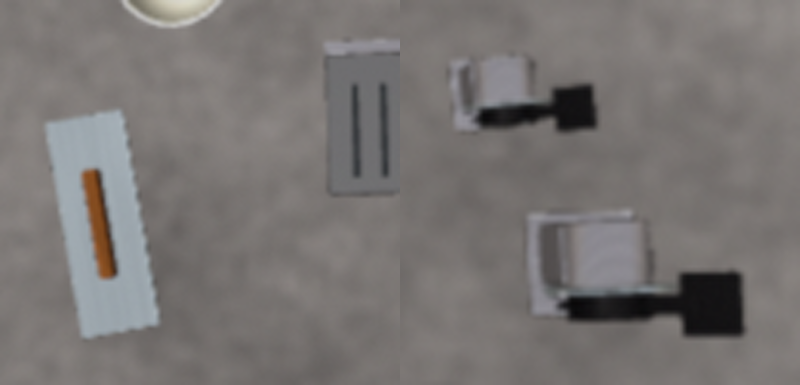

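View pics/crop_scene.png

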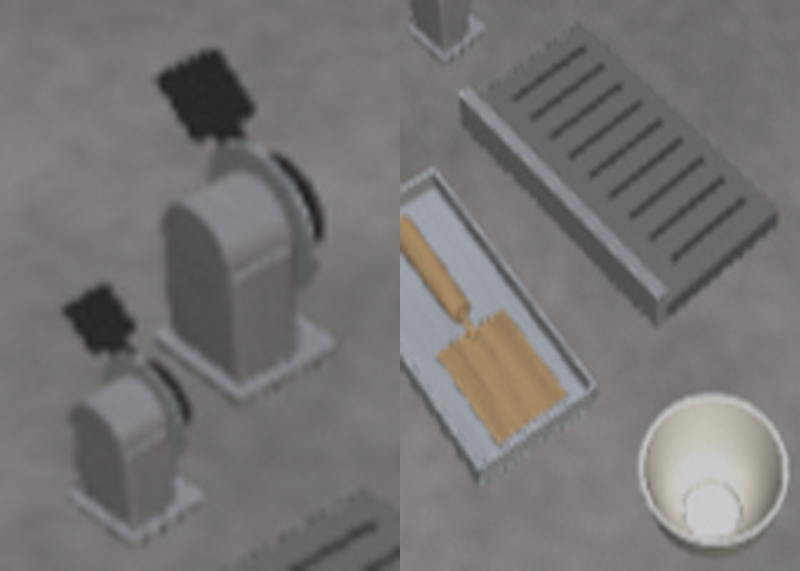

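The crops confirm the silver straightedge with the wooden rib and the larger valve (lower right in the top crop). Now exact poses.

Run:
```python
from h import *
t=load("top0.npz");f=t["frame"];hsv=cv2.cvtColor(f,cv2.COLOR_RGB2HSV)
H,S,V=[hsv[...,i].astype(int) for i in range(3)]
def big(m,x0,x1,y0,y1):
    k=np.zeros(m.shape,np.uint8);k[y0:y1,x0:x1]=m[y0:y1,x0:x1]
    n,l,st,c=cv2.connectedComponentsWithStats(k);i=1+np.argmax(st[1:,4]);return (l==i).astype(np.uint8)
def rect(m,z):
    m=cv2.morphologyEx(m,cv2.MORPH_CLOSE,np.ones((9,9),np.uint8)) if z<.01 else m
    # pixel corner outline: upsample
    M=cv2.resize(m*255,None,fx=8,fy=8,interpolation=cv2.INTER_LINEAR)>127
    c=max(cv2.findContours(M.astype(np.uint8),cv2.RETR_EXTERNAL,cv2.CHAIN_APPROX_NONE)[0],key=cv2.contourArea)[:,0]
    uv=(c+.5)/8-.5
    P=ray(t,uv,z)[:,:2]
    r=cv2.minAreaRect((P*1000).astype(np.float32));mu=cv2.moments((P*1000).astype(np.float32).reshape(-1,1,2))
    return r,(mu['m10']/mu['m00'],mu['m01']/mu['m00']),cv2.boxPoints(r)
print(hsv[262:264,330:345].tolist(), hsv[232:242,350].tolist(), hsv[275:285,350].tolist())
m=big((H>80)&(H<130)&(V>135),195,255,245,340);print("plate",rect(m,.005))
m=big((H<25)&(S>120),195,255,245,340);print("rib",rect(m,.036))
m=big((V<60),470,500,285,320);print("pad",rect(m,.135))
```

```text
[[[110, 8, 95], [130, 7, 112], [135, 5, 113], [130, 7, 114], [130, 7, 114], [135, 5, 113], [135, 5, 109], [110, 9, 82], [108, 21, 60], [120, 8, 92], [135, 5, 111], [135, 5, 113], [120, 5, 113], [120, 5, 113], [135, 5, 113]], [[120, 5, 95], [120, 5, 111], [150, 2, 112], [135, 5, 113], [135, 5, 113], [120, 5, 113], [130, 7, 110], [113, 12, 83], [108, 21, 60], [110, 8, 91], [135, 5, 111], [135, 5, 113], [130, 7, 113], [130, 7, 113], [130, 7, 113]]] [[160, 6, 138], [129, 12, 149], [133, 12, 149], [135, 11, 141], [140, 6, 123], [135, 5, 112], [120, 2, 112], [135, 5, 112], [135, 5, 112], [120, 2, 111]] [[150, 2, 112], [135, 5, 113], [135, 5, 113], [120, 4, 114], [120, 4, 114], [150, 2, 109], [150, 3, 92], [8, 12, 88], [5, 14, 110], [10, 14, 112]]
plate (((489.5687255859375, 321.784912109375), (204.0695343017578, 76.60419464111328), 12.163681983947754), (489.5770620968973, 321.78810509791714), array([[381.7542 , 337.72784],
       [397.89514, 262.84344],
       [597.38324, 305.84198],
       [581.2423 , 380.72638]], dtype=float32))
rib (((489.794677734375, 319.9753112792969), (97.5314712524414, 15.367681503295898), 12.018574714660645), (489.5660133647748, 319.9979424515575), array([[440.49786, 317.3363 ],
       [443.69788, 302.30548],
       [539.0915 , 322.61432],
       [535.8915 , 337.64514]], dtype=float32))
pad (((479.8723449707031, -355.4209289550781), (41.51164245605469, 50.314674377441406), 1.510188341140747), (480.0565408329877, -358.0200913445395), array([[ 458.4607 , -330.81937],
       [ 459.78674, -381.11655],
       [ 501.284  , -380.0225 ],
       [ 499.95795, -329.7253 ]], dtype=float32))
```

Run:
```python
from h import *
t=load("top0.npz");f=t["frame"];g=cv2.cvtColor(f,cv2.COLOR_RGB2GRAY).astype(float)
hsv=cv2.cvtColor(f,cv2.COLOR_RGB2HSV)
# edge finding: subpixel max gradient along scan lines, on rack
def vscan(cols,r0,r1,sign,img=g):  # edge in rows
    o=[]
    for c in cols:
        p=cv2.GaussianBlur(img[r0:r1,c-1:c+2].mean(1).reshape(-1,1),(1,5),.8)[:,0]
        d=sign*np.diff(p);i=np.argmax(d)
        if 0<i<len(d)-1:
            a,b,e=d[i-1:i+2];i=i+.5*(a-e)/(a-2*b+e)
        o.append((c,r0+i+.5))
    return np.array(o)
def hscan(rows,c0,c1,sign):
    return vscan(rows,c0,c1,sign,g.T)[:,::-1]
def fit(uv,z,n):
    P=ray(t,uv,z)[:,:2]
    for _ in range(3):
        vx,vy,x,y=cv2.fitLine((P*1000).astype(np.float32),cv2.DIST_HUBER,0,.1,.1).ravel()
        r=(P*1000-[x,y])@[-vy,vx];P=P[abs(r)<2.0]
    print(n,"dir",np.degrees(np.arctan2(vy,vx)).round(2),"pt",x.round(1),y.round(1),"rms",r.std().round(2),len(P));return
cols=range(308,388)
fit(vscan(cols,233,242,-1),.018,"fence inner foot/edge z18")
fit(vscan(cols,233,242,-1),.032,"same, z32")
fit(vscan(cols,228,237,1),.032,"fence outer z32")
fit(vscan([c for c in cols],276,289,-1),.018,"front edge z18")
fit(hscan(range(243,278),296,308,-1),.018,"left edge z18")
# right: saturation channel edge
S=hsv[...,1].astype(float)
fit(vscan(range(243,278),386,400,1,cv2.GaussianBlur(S,(3,9),1).T)[:,::-1],.018,"right edge z18")
fit(hscan(range(243,278),386,400,-1),.018,"right edge gray")
c=cv2.resize(f[220:300,290:402],(800,571),interpolation=cv2.INTER_CUBIC);cv2.imwrite("pics/rack.png",c[:,:,::-1])
P=depthpts(t);print("bed z",np.median(P[245:278,305:390,2]),"counter z",np.median(P[300:340,260:400,2]),"fence z",np.median(P[234:236,310:380,2]))
```

```text
fence inner foot/edge z18 dir -87.08 pt 658.9 -23.8 rms 0.72 78
same, z32 dir -87.08 pt 657.7 -22.8 rms 0.72 78
fence outer z32 dir -87.08 pt 667.8 -12.6 rms 0.87 79
front edge z18 dir -87.11 pt 530.8 9.0 rms 0.52 80
left edge z18 dir 3.14 pt 581.3 119.8 rms 0.84 35
right edge z18 dir 2.97 pt 592.6 -142.4 rms 0.3 35
right edge gray dir 3.7 pt 589.7 -138.3 rms 0.69 35
bed z 0.01822772230373193 counter z -8.623183332878703e-05 fence z 0.032055036517526725
```

View pics/rack.png

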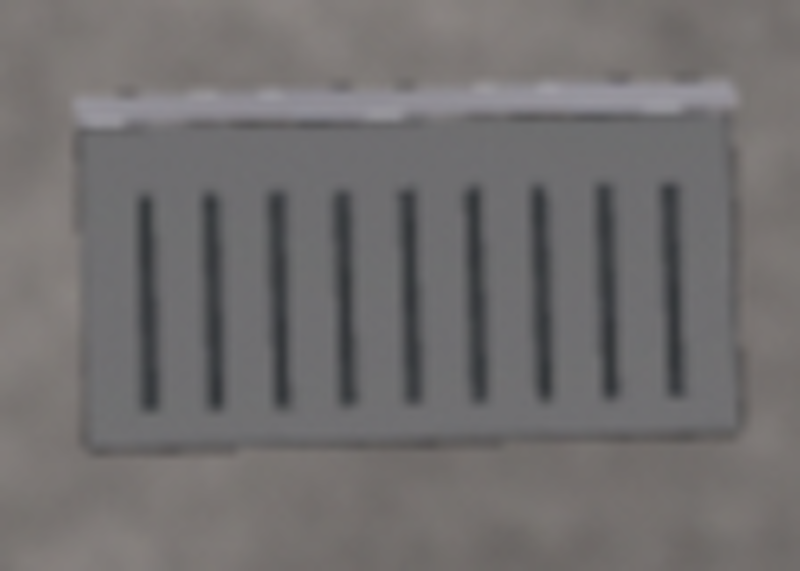

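Run:
```python
from h import *
t=load("top0.npz");f=t["frame"]
K=16;x0,y0=425,270
c=f[y0:y0+50,x0:x0+75];c=cv2.resize(c,(800,533),interpolation=cv2.INTER_CUBIC)
c=cv2.convertScaleAbs(c,alpha=1.5)
for i in range(0,75,5):
    cv2.putText(c,str(x0+i),(int((i+.5)*800/75),10),0,.3,(255,255,0),1);cv2.line(c,(int((i+.5)*800/75),12),(int((i+.5)*800/75),18),(255,255,0),1)
for i in range(0,50,5):
    cv2.putText(c,str(y0+i),(0,int((i+.5)*800/75)),0,.3,(255,255,0),1)
cv2.imwrite("pics/valve.png",c[:,:,::-1])
g=cv2.cvtColor(f,cv2.COLOR_RGB2GRAY).astype(float)
def edge(line,r0,sign):
    p=cv2.GaussianBlur(line.reshape(-1,1),(1,5),.8)[:,0];d=sign*np.diff(p);i=np.argmax(d)
    if 0<i<len(d)-1:
        a,b,e=d[i-1:i+2];i=i+.5*(a-e)/(a-2*b+e)
    return r0+i+.5
def L(uv,z,n):
    P=ray(t,np.array(uv),z)[:,:2]*1000
    vx,vy,x,y=cv2.fitLine(P.astype(np.float32),cv2.DIST_HUBER,0,.1,.1).ravel()
    r=(P-[x,y])@[-vy,vx];print(n,"dir",np.degrees(np.arctan2(vy,vx)).round(2),"pt",x.round(1),y.round(1),"rms",r.std().round(2))
out=[(edge(g[r,485:497],485,1),r) for r in range(298,310)]
L(out,.149,"pad outer"); print(np.round(out,1)[:,0])
inn=[(edge(g[r,466:480],466,-1),r) for r in list(range(297,300))+list(range(306,310))]
L(inn,.121,"pad inner");print(np.round(inn,1)[:,0])
top=[(cc,edge(g[288:302,cc],288,-1)) for cc in range(476,487)];print(np.round(top,1)[:,1])
bot=[(cc,edge(g[304:318,cc],304,1)) for cc in range(476,487)];print(np.round(bot,1)[:,1])
# heights vary linearly across columns 474.5..489.5
def L2(uv,n):
    P=np.vstack([ray(t,p,.121+.028*(p[0]-473.5)/(489.5-473.5)) for p in np.array(uv)])[:,:2]*1000
    vx,vy,x,y=cv2.fitLine(P.astype(np.float32),cv2.DIST_HUBER,0,.1,.1).ravel();print(n,"dir",np.degrees(np.arctan2(vy,vx)).round(2),"pt",x,y)
L2(top,"pad +x side");L2(bot,"pad -x side")
fl=[(edge(g[r,428:439],428,1),r) for r in range(284,304)];print(np.round(fl,1)[:,0])
L(fl,.004,"flange left")
ft=[(cc,edge(g[274:284,cc],274,1)) for cc in range(436,462)];print(np.round(ft,1)[:,1])
L(ft,.004,"flange top")
P=depthpts(t);pp=P[299:308,476:487].reshape(-1,3);A=np.c_[pp[:,:2],np.ones(len(pp))];co=np.linalg.lstsq(A,pp[:,2],rcond=None)[0]
print("pad slope",co, "azimuth of ascent",np.degrees(np.arctan2(co[1],co[0])),np.arctan(np.hypot(*co[:2])),"c",pp.mean(0))
```

```text
pad outer dir 2.16 pt 479.6 -376.4 rms 0.1
[488.4 488.4 488.4 488.5 488.6 488.6 488.6 488.7 488.7 488.7 488.7 488.7]
pad inner dir 4.15 pt 479.2 -342.3 rms 0.33
[472.2 472.3 472.4 472.6 472.7 473.  473.1]
[295.4 295.4 295.4 295.4 295.4 295.4 295.4 295.4 295.4 295.2 295.1]
[311.8 311.8 311.8 311.8 311.8 311.8 311.8 311.8 311.8 311.8 311.8]
pad +x side dir -86.83 pt 501.24277 -359.5632
pad -x side dir -85.96 pt 458.16245 -359.94458
[432.9 432.8 432.8 432.9 432.8 432.7 432.7 432.7 432.8 432.8 432.8 432.9
 433.  433.1 433.3 433.6 433.7 433.8 434.  434.1]
flange left dir 5.13 pt 499.6 -261.3 rms 0.71
[279.6 279.6 280.1 280.1 280.1 280.1 280.1 280.1 280.1 280.1 279.8 279.6
 279.5 279.3 279.1 279.1 278.8 278.7 278.6 278.7 278.7 278.6 278.5 278.5
 282.5 282.5]
flange top dir -83.91 pt 541.4 -295.1 rms 3.22
pad slope [ 0.03719964 -0.60018082 -0.09475223] azimuth of ascent -86.45330301838112 0.5413987340185987 c [ 0.4813978  -0.35943503  0.1388816 ]
```

View pics/valve.png

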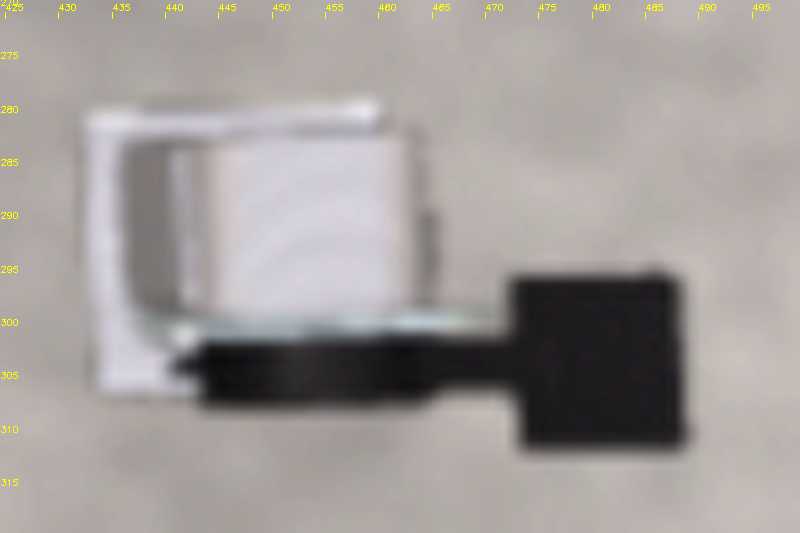

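Measured poses (mm):

| Item | Position | Yaw |
|---|---|---|
| Straightedge centre | (489.5, 321.5) | 12.1° |
| Rack fence | normal distance about 657 | 2.9° |
| Placing centre | about (622, −8) | 92.9° |
| Large valve dial axis | about (477, −304) | 3.5° |

Sizes and heights agree with those given. Moving to the straightedge.

Emit:
jog_arm(
  steps=[
    {"dx":0.5,"dy":0.85},
    {"dx":1.0,"dy":1.7},
    {"dx":1.5,"dy":2.55},
    {"dx":2.0,"dy":3.4,"twist":-0.5},
    {"dx":2.5,"dy":4.25,"twist":-0.9},
  ],
  gripper=0,
  newtons=50,
)

```text
validation failed for argument at $.st...
```

Emit:
jog_arm(
  steps=[
    {"dx":0.5,"dy":0.85,"dz":0.0,"twist":0.0},
    {"dx":1.0,"dy":1.7,"dz":0.0,"twist":0.0},
    {"dx":1.5,"dy":2.55,"dz":0.0,"twist":0.0},
    {"dx":2.0,"dy":3.4,"dz":0.0,"twist":-0.5},
    {"dx":2.5,"dy":4.25,"dz":0.0,"twist":-0.9},
  ],
  gripper=0,
  newtons=50,
)

```text
t: 0.72
tool_pos: [0.3791, -0.3241, 0.2297]
tool_rot: [-3.121, -0.337, 0.0]
contact_force: [0.8, -0.0, -0.9]
opening: 0.0858
```

Emit:
jog_arm(
  steps=[
    {"dx":0.2,"dy":1.0,"dz":0.0,"twist":0.0},
    {"dx":0.4,"dy":2.0,"dz":0.0,"twist":0.0},
    {"dx":0.6,"dy":3.0,"dz":0.0,"twist":0.0},
    {"dx":0.8,"dy":4.0,"dz":0.0,"twist":0.0},
    {"dx":1.0,"dy":5.0,"dz":0.0,"twist":0.0},
  ],
)

```text
t: 1.35
tool_pos: [0.4389, -0.0221, 0.2295]
tool_rot: [-3.121, -0.336, -0.001]
contact_force: [1.3, -0.6, 1.0]
opening: 0.0861
```

Emit:
jog_arm(
  steps=[
    {"dx":0.2,"dy":1.0,"dz":0.0,"twist":0.0},
    {"dx":0.4,"dy":2.0,"dz":0.0,"twist":0.0},
    {"dx":0.6,"dy":3.0,"dz":0.0,"twist":0.0},
    {"dx":0.8,"dy":4.0,"dz":-0.3,"twist":0.0},
    {"dx":0.8,"dy":5.0,"dz":-0.6,"twist":0.0},
  ],
)

```text
t: 1.98
tool_pos: [0.4871, 0.2785, 0.1933]
tool_rot: [-3.122, -0.336, -0.001]
contact_force: [0.7, 0.0, 0.3]
opening: 0.0855
```

Emit:
jog_arm(
  steps=[
    {"dx":0.04,"dy":0.7,"dz":-0.5,"twist":0.0},
    {"dx":0.04,"dy":0.7,"dz":-1.4,"twist":0.0},
    {"dx":0.04,"dy":0.7,"dz":-2.2,"twist":0.0},
    {"dx":0.04,"dy":0.7,"dz":-2.2,"twist":0.0},
  ],
)

```text
t: 2.48
tool_pos: [0.4854, 0.3187, 0.0559]
tool_rot: [3.122, 0.337, -0.015]
contact_force: [-0.4, 0.8, -0.2]
opening: 0.0854
```

Run:
```python
from station import ctrl
import cv2,numpy as np
from h import *
for n,(a,b,c,d) in (("scene",(340,520,170,370)),("top",(160,320,220,340))):
    im=ctrl.get_image(n);f=im["frame"][c:d,a:b]
    cv2.imwrite(f"pics/{n}1.png",cv2.resize(f,None,fx=3,fy=3,interpolation=cv2.INTER_CUBIC)[:,:,::-1])
```

```text
(no output)
```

View pics/scene1.png

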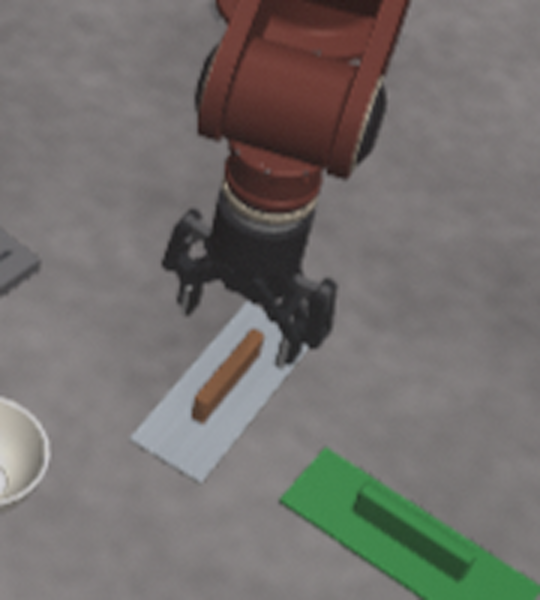

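The fingers (crop (185,300) and (290,355)) straddle the brown rib. Descending and gripping.

Emit:
jog_arm(
  steps=[
    {"dx":0.07,"dy":0.03,"dz":-0.3,"twist":0.0},
    {"dx":0.07,"dy":0.03,"dz":-0.6,"twist":0.0},
    {"dx":0.07,"dy":0.03,"dz":-0.75,"twist":0.0},
    {"dx":0.07,"dy":0.03,"dz":-0.75,"twist":0.0},
  ],
)

```text
t: 3.08
tool_pos: [0.4931, 0.322, 0.0157]
tool_rot: [-3.122, -0.336, 0.002]
contact_force: [0.9, -0.1, -0.2]
opening: 0.0856
```

Emit:
jog_arm(
  steps=[
    {"dx":0.0,"dy":0.0,"dz":0.0,"twist":0.0},
    {"dx":0.0,"dy":0.0,"dz":0.0,"twist":0.0},
    {"dx":0.0,"dy":0.0,"dz":0.0,"twist":0.0},
    {"dx":0.0,"dy":0.0,"dz":0.0,"twist":0.0},
    {"dx":0.0,"dy":0.0,"dz":0.0,"twist":0.0},
  ],
  gripper=255,
  newtons=50,
)

```text
t: 3.7
tool_pos: [0.4936, 0.3222, 0.0163]
tool_rot: [-3.122, -0.336, 0.0]
contact_force: [0.0, 0.4, 2.6]
opening: 0.013
```

Gripped but at z 0.016, which is higher than wanted. I'll reopen, lower and regrip.

Emit:
jog_arm(
  steps=[
    {"dx":0.0,"dy":0.0,"dz":0.0,"twist":0.0},
    {"dx":0.0,"dy":0.0,"dz":0.0,"twist":0.0},
    {"dx":-0.03,"dy":0.0,"dz":-0.1,"twist":0.0},
    {"dx":-0.05,"dy":0.0,"dz":-0.12,"twist":0.0},
    {"dx":-0.05,"dy":0.0,"dz":-0.12,"twist":0.0},
  ],
  gripper=120,
)

```text
t: 4.32
tool_pos: [0.4901, 0.3221, 0.0086]
tool_rot: [-3.122, -0.336, 0.002]
contact_force: [-0.1, -0.3, 0.3]
opening: 0.0454
```

Run:
```python
from station import ctrl
import numpy as np
o=ctrl.get_obs();print({k:np.round(v,4).tolist() for k,v in o.items() if k in("t","tool_pos","contact_force","opening","q","dq")})
```

```text
{'t': 4.325, 'q': [0.4537, 0.2027, 1.8502, 0.002, 1.0891, 1.809], 'dq': [-0.0003, -0.0031, -0.0079, -0.0029, -0.0005, -0.0012], 'tool_pos': [0.4901, 0.3221, 0.0086], 'contact_force': [-0.0824, -0.3051, 0.2918], 'opening': 0.0454}
```

Emit:
jog_arm(
  steps=[
    {"dx":0.0,"dy":0.0,"dz":0.0,"twist":0.0},
    {"dx":0.0,"dy":0.0,"dz":0.0,"twist":0.0},
    {"dx":0.0,"dy":0.0,"dz":0.0,"twist":0.0},
    {"dx":0.0,"dy":0.0,"dz":0.0,"twist":0.0},
    {"dx":0.0,"dy":0.0,"dz":0.0,"twist":0.0},
  ],
  gripper=255,
  newtons=60,
)

```text
t: 4.95
tool_pos: [0.4903, 0.3222, 0.0088]
tool_rot: [-3.122, -0.336, 0.001]
contact_force: [0.7, 0.3, 1.1]
opening: 0.0126
```

Emit:
jog_arm(
  steps=[
    {"dx":0.0,"dy":0.0,"dz":0.2,"twist":0.0},
    {"dx":0.0,"dy":0.0,"dz":0.6,"twist":0.0},
    {"dx":0.0,"dy":0.0,"dz":1.2,"twist":0.0},
    {"dx":0.0,"dy":0.0,"dz":1.7,"twist":0.0},
    {"dx":0.0,"dy":0.0,"dz":1.7,"twist":0.0},
  ],
)

```text
t: 5.58
tool_pos: [0.4921, 0.3231, 0.1142]
tool_rot: [-3.12, -0.336, -0.008]
contact_force: [-0.6, -0.6, -2.7]
opening: 0.013
```

Run:
```python
from station import ctrl
import cv2,numpy as np
im=ctrl.get_image("scene");f=im["frame"][150:370,280:520]
cv2.imwrite("pics/scene2.png",cv2.resize(f,None,fx=2.5,fy=2.5,interpolation=cv2.INTER_CUBIC)[:,:,::-1])
print(ctrl.get_obs()["tool_pos"],ctrl.get_obs()["contact_force"],ctrl.get_obs()["wrist_torque"])
```

```text
[0.49078958 0.32238251 0.11172333] [-0.37330775 -0.42218677 -3.82042089] [ 0.02429998  0.00025537 -0.00609496]
```

View pics/scene2.png

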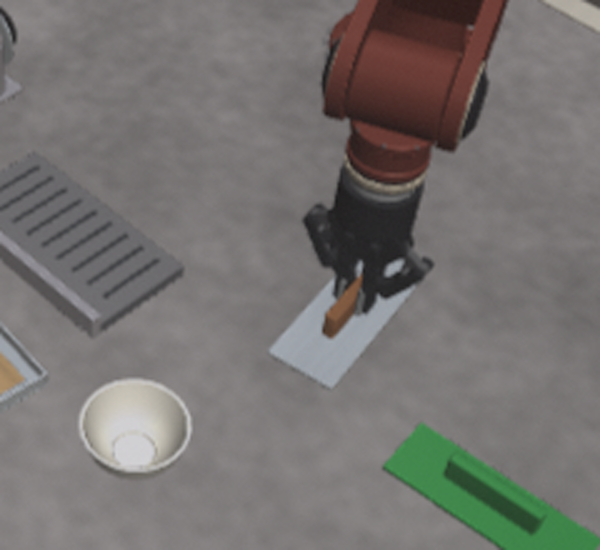

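The straightedge is held level (crop (340,320)), and the 3–4 N reading matches its weight. Swinging to the rack.

Emit:
jog_arm(
  steps=[
    {"dx":0.1,"dy":-0.5,"dz":0.0,"twist":0.8},
    {"dx":0.2,"dy":-1.1,"dz":0.0,"twist":1.7},
    {"dx":0.4,"dy":-1.8,"dz":0.0,"twist":2.6},
    {"dx":0.6,"dy":-2.5,"dz":0.0,"twist":3.5},
    {"dx":0.8,"dy":-3.2,"dz":0.0,"twist":4.4},
  ],
)

```text
t: 6.25
tool_pos: [0.5372, 0.1289, 0.1089]
tool_rot: [-2.762, -1.487, 0.006]
contact_force: [0.4, 0.6, -3.2]
opening: 0.0133
```

Emit:
jog_arm(
  steps=[
    {"dx":0.2,"dy":-0.6,"dz":0.0,"twist":0.9},
    {"dx":0.4,"dy":-1.2,"dz":0.0,"twist":1.8},
    {"dx":0.6,"dy":-1.7,"dz":0.0,"twist":2.7},
    {"dx":0.8,"dy":-2.1,"dz":0.0,"twist":3.5},
    {"dx":0.9,"dy":-2.2,"dz":0.0,"twist":3.6},
  ],
)

```text
t: 6.88
tool_pos: [0.5902, -0.0042, 0.1065]
tool_rot: [-2.169, -2.264, 0.011]
contact_force: [-0.1, 0.5, -2.0]
opening: 0.0129
```

Emit:
jog_arm(
  steps=[
    {"dx":0.15,"dy":-0.08,"dz":0.0,"twist":0.05},
    {"dx":0.15,"dy":-0.08,"dz":-0.3,"twist":0.05},
    {"dx":0.15,"dy":-0.08,"dz":-0.8,"twist":0.05},
    {"dx":0.15,"dy":-0.08,"dz":-1.15,"twist":0.05},
    {"dx":0.15,"dy":-0.08,"dz":-1.15,"twist":0.05},
  ],
)

```text
t: 7.5
tool_pos: [0.5965, -0.0081, 0.0341]
tool_rot: [-2.155, -2.27, 0.017]
contact_force: [0.2, 0.1, -1.7]
opening: 0.0133
```

```bash
cat > look.py <<'E'
from station import ctrl
import cv2,numpy as np,sys
from h import *
tag=sys.argv[1]
for a in sys.argv[2:]:
    n,x0,x1,y0,y1,k=a.split(",");x0,x1,y0,y1=map(int,(x0,x1,y0,y1))
    im=ctrl.get_image(n);np.savez(f"{n}_{tag}.npz",**im)
    cv2.imwrite(f"pics/{n}_{tag}.png",cv2.resize(im["frame"][y0:y1,x0:x1],None,fx=float(k),fy=float(k),interpolation=cv2.INTER_CUBIC)[:,:,::-1])
o=ctrl.get_obs();print({k:np.round(v,4).tolist() for k,v in o.items() if k in("t","tool_pos","tool_rot","contact_force","wrist_torque","opening")})
r=o["tool_rot"];print("heading",np.degrees(2*np.arctan2(r[1],r[0]))%180)
E
python3 look.py p1 scene,220,400,150,320,3.4 top,280,420,200,310,5
```

```text
{'t': 7.6, 'tool_pos': [0.5993, -0.0087, 0.0375], 'tool_rot': [-2.1587, -2.2738, 0.0111], 'contact_force': [0.2987, -0.0332, -2.1292], 'wrist_torque': [0.0449, -0.0774, -0.0458], 'opening': 0.0131}
heading 92.97686164738752
```

View pics/scene_p1.png

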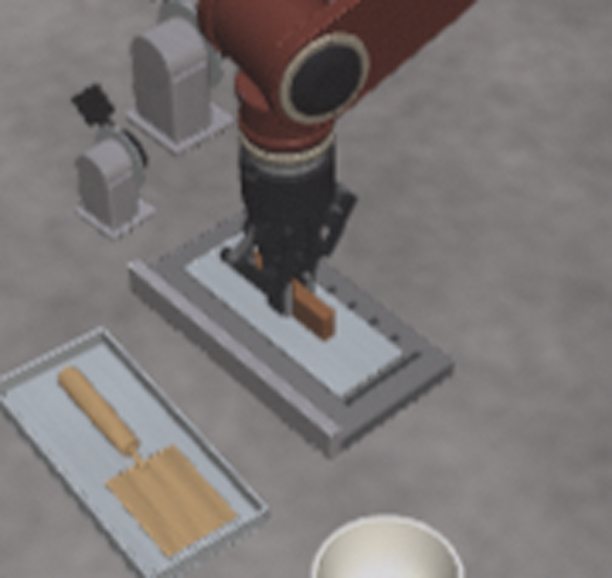

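View pics/top_p1.png

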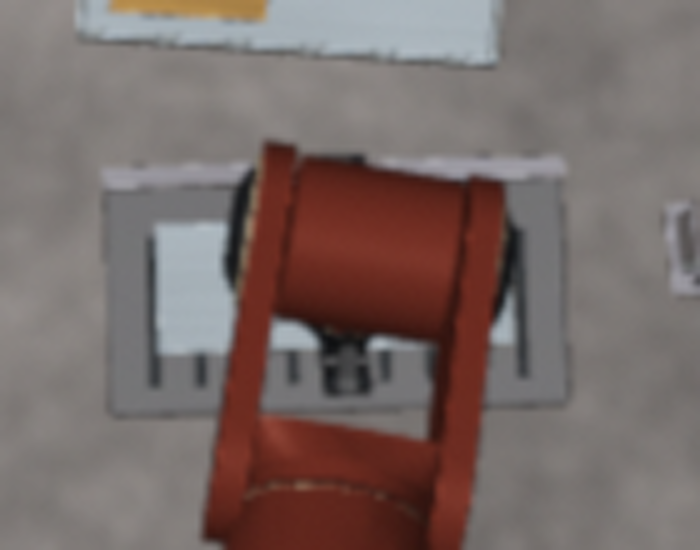

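The plate sits parallel to the fence on the bed side of it, with about 23 mm to go and both ends inside the rack. Lowering to a few mm of clearance and creeping towards the fence.

Emit:
jog_arm(
  steps=[
    {"dx":0.08,"dy":0.004,"dz":-0.06,"twist":0.0},
    {"dx":0.16,"dy":0.008,"dz":-0.12,"twist":0.0},
    {"dx":0.24,"dy":0.012,"dz":-0.12,"twist":0.0},
    {"dx":0.28,"dy":0.014,"dz":-0.12,"twist":0.0},
    {"dx":0.28,"dy":0.014,"dz":-0.12,"twist":0.0},
  ],
)

```text
t: 8.22
tool_pos: [0.6164, -0.0079, 0.0305]
tool_rot: [-2.159, -2.274, 0.011]
contact_force: [0.3, 0.5, -2.2]
opening: 0.0129
```

```bash
python3 look.py p2 top,280,420,200,310,5
```

```text
{'t': 8.275, 'tool_pos': [0.6162, -0.0079, 0.0304], 'tool_rot': [-2.1587, -2.2738, 0.011], 'contact_force': [-0.061, 0.4342, -3.632], 'wrist_torque': [-0.0503, -0.0288, 0.026], 'opening': 0.0129}
heading 92.97622989636778
```

Emit:
jog_arm(
  steps=[
    {"dx":0.02,"dy":0.001,"dz":-0.01,"twist":0.0},
    {"dx":0.04,"dy":0.002,"dz":-0.02,"twist":0.0},
    {"dx":0.06,"dy":0.003,"dz":-0.03,"twist":0.0},
    {"dx":0.07,"dy":0.003,"dz":-0.03,"twist":0.0},
  ],
)

```text
t: 8.78
tool_pos: [0.6196, -0.0077, 0.0283]
tool_rot: [-2.157, -2.273, 0.014]
contact_force: [-3.7, -0.8, -0.5]
opening: 0.013
```

Emit:
jog_arm(
  steps=[
    {"dx":0.01,"dy":0.0,"dz":0.0,"twist":0.0},
    {"dx":0.02,"dy":0.001,"dz":0.0,"twist":0.0},
    {"dx":0.03,"dy":0.001,"dz":0.0,"twist":0.0},
  ],
)

```text
t: 9.15
tool_pos: [0.6197, -0.0076, 0.0278]
tool_rot: [-2.155, -2.271, 0.019]
contact_force: [-8.2, -0.6, 1.7]
opening: 0.0129
```

Fence contact: about 8 N in −x at TCP x 0.6197. Lowering onto the bed while keeping a light push.

Emit:
jog_arm(
  steps=[
    {"dx":0.03,"dy":0.001,"dz":-0.01,"twist":0.0},
    {"dx":0.03,"dy":0.001,"dz":-0.02,"twist":0.0},
    {"dx":0.03,"dy":0.001,"dz":-0.03,"twist":0.0},
  ],
)

```text
t: 9.52
tool_pos: [0.6197, -0.0076, 0.0275]
tool_rot: [-2.151, -2.268, 0.025]
contact_force: [-15.9, 0.3, 13.1]
opening: 0.0128
```

```bash
python3 look.py p3 scene,220,400,150,320,3.4 top,280,420,200,310,5
```

```text
{'t': 9.625, 'tool_pos': [0.6197, -0.0076, 0.0274], 'tool_rot': [-2.1513, -2.2683, 0.025], 'contact_force': [-14.887, -0.6293, 11.4903], 'wrist_torque': [-0.0207, 2.0439, 0.1028], 'opening': 0.013}
heading 93.03305786942673
```

View pics/scene_p3.png

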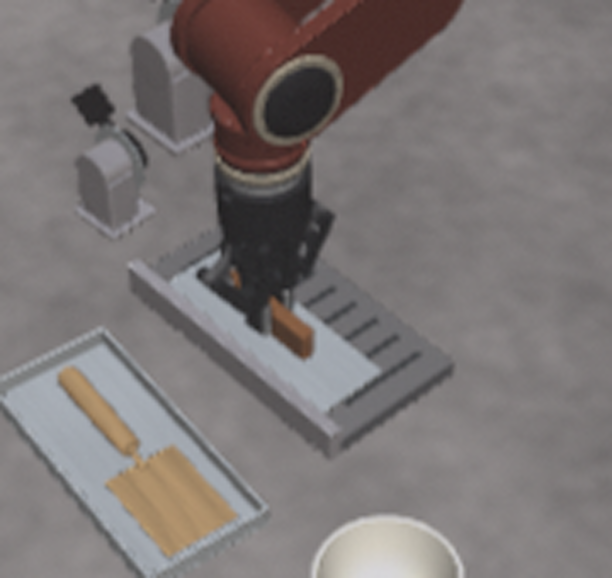

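View pics/top_p3.png

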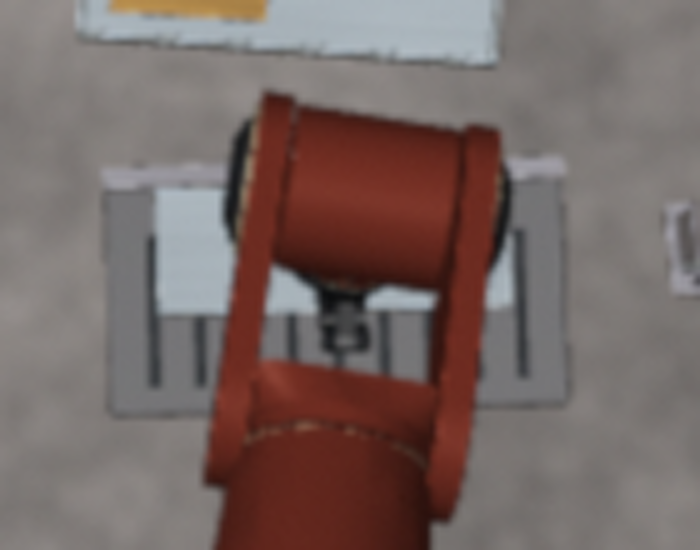

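The far long edge lies along the fence and the ends are inset. Relaxing the push, then releasing.

Emit:
jog_arm(
  steps=[
    {"dx":0.0,"dy":0.0,"dz":0.0,"twist":0.0},
    {"dx":0.0,"dy":0.0,"dz":0.0,"twist":0.0},
  ],
)

```text
t: 9.88
tool_pos: [0.6197, -0.0076, 0.0276]
tool_rot: [-2.151, -2.268, 0.025]
contact_force: [-3.8, -0.5, 0.7]
opening: 0.0128
```

Emit:
jog_arm(
  steps=[
    {"dx":0.0,"dy":0.0,"dz":0.0,"twist":0.0},
    {"dx":0.0,"dy":0.0,"dz":0.0,"twist":0.0},
    {"dx":0.0,"dy":0.0,"dz":0.0,"twist":0.0},
    {"dx":0.0,"dy":0.0,"dz":0.0,"twist":0.0},
  ],
  gripper=110,
)

```text
t: 10.38
tool_pos: [0.62, -0.0076, 0.0278]
tool_rot: [-2.152, -2.269, 0.024]
contact_force: [0.2, -0.5, -0.4]
opening: 0.0484
```

Emit:
jog_arm(
  steps=[
    {"dx":0.0,"dy":0.0,"dz":0.3,"twist":0.0},
    {"dx":0.0,"dy":0.0,"dz":0.9,"twist":0.0},
    {"dx":0.0,"dy":0.0,"dz":1.8,"twist":0.0},
    {"dx":-0.5,"dy":-0.3,"dz":2.5,"twist":0.0},
    {"dx":-1.2,"dy":-0.8,"dz":3.0,"twist":0.0},
  ],
)

```text
t: 11.0
tool_pos: [0.5487, -0.0559, 0.2123]
tool_rot: [-2.153, -2.274, 0.02]
contact_force: [0.4, -1.0, 0.5]
opening: 0.0484
```

Emit:
jog_arm(
  steps=[
    {"dx":-0.25,"dy":-0.9,"dz":0.1,"twist":0.0},
    {"dx":-0.5,"dy":-1.8,"dz":0.1,"twist":0.0},
    {"dx":-0.75,"dy":-2.7,"dz":0.1,"twist":0.0},
    {"dx":-1.0,"dy":-3.6,"dz":0.1,"twist":0.0},
    {"dx":-1.1,"dy":-4.5,"dz":0.1,"twist":0.0},
  ],
  gripper=255,
)

```text
t: 11.62
tool_pos: [0.4821, -0.3278, 0.2203]
tool_rot: [-2.155, -2.275, 0.02]
contact_force: [-0.6, 0.9, -0.0]
opening: 0.0001
```

```bash
python3 look.py p4 scene,220,400,150,320,3.4 top,280,420,200,310,5
python3 - <<'E'
from h import *
t=load("top_p4.npz");f=t["frame"];g=cv2.cvtColor(f,cv2.COLOR_RGB2GRAY).astype(float)
hsv=cv2.cvtColor(f,cv2.COLOR_RGB2HSV).astype(int)
m=((hsv[...,0]>85)&(hsv[...,0]<120)&(hsv[...,2]>135)&(hsv[...,1]>5)).astype(np.uint8);k=np.zeros_like(m);k[230:285,295:400]=m[230:285,295:400]
k=cv2.morphologyEx(k,cv2.MORPH_OPEN,np.ones((3,3),np.uint8))
c=max(cv2.findContours(cv2.resize(k*255,None,fx=8,fy=8)//128,cv2.RETR_EXTERNAL,cv2.CHAIN_APPROX_NONE)[0],key=cv2.contourArea)[:,0]
P=ray(t,(c+.5)/8-.5,.023)[:,:2]*1000
print(cv2.minAreaRect(P.astype(np.float32)),cv2.boxPoints(cv2.minAreaRect(P.astype(np.float32))))
D=depthpts(t)
a=D[244:262,325:338].reshape(-1,3); print("plate L z",np.median(a[:,2])); a=D[244:262,360:372].reshape(-1,3);print("R",np.median(a[:,2]))
E
```

```text
{'t': 11.725, 'tool_pos': [0.4817, -0.3304, 0.22], 'tool_rot': [-2.1611, -2.2703, 0.0221], 'contact_force': [0.1463, 0.0272, 0.0895], 'wrist_torque': [0.0638, -0.0114, -0.0032], 'opening': -0.0001}
heading 92.8237284327177
((620.29248046875, -9.408439636230469), (76.80725860595703, 203.08956909179688), 2.9513204097747803) [[ 576.71155   90.02435]
 [ 587.1681  -112.79584]
 [ 663.8734  -108.84123]
 [ 653.4169    93.97896]]
plate L z 0.023835266707073033
R 0.023370080768385093
```

View pics/top_p4.png

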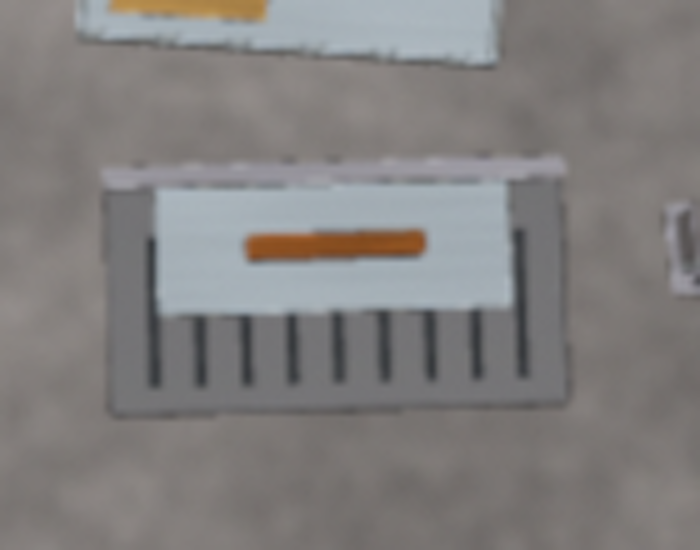

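View pics/scene_p4.png

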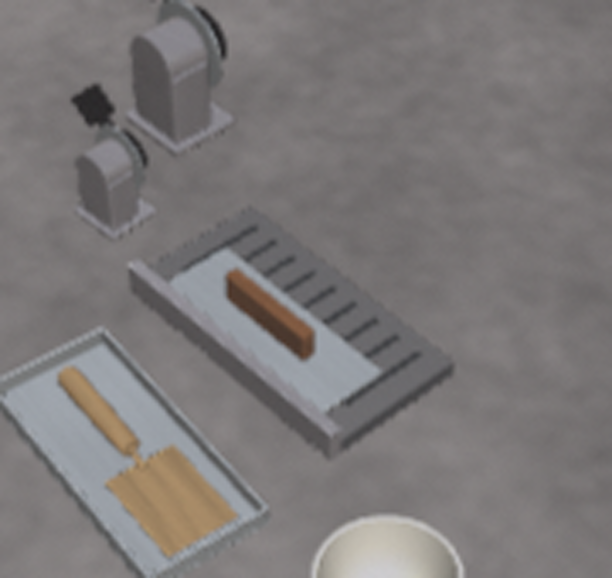

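The straightedge is released, flat (plate z about 23.5 mm against the 23 expected), at yaw 2.95° against the fence's 2.92°, flush, with both ends about 28 mm inside. Now the dial.

Emit:
jog_arm(
  steps=[
    {"dx":-0.02,"dy":-0.4,"dz":0.0,"twist":0.1},
    {"dx":-0.02,"dy":-0.6,"dz":-0.4,"twist":0.1},
    {"dx":-0.02,"dy":-0.6,"dz":-0.9,"twist":0.1},
    {"dx":-0.02,"dy":-0.6,"dz":-0.9,"twist":0.1},
  ],
  gripper=255,
)

```text
t: 12.22
tool_pos: [0.4794, -0.3647, 0.1639]
tool_rot: [-2.138, -2.286, 0.022]
contact_force: [-0.3, 0.1, 0.1]
opening: 0.0002
```

```bash
python3 look.py d1 scene,220,330,110,220,5 top,400,520,230,340,5
```

```text
{'t': 12.325, 'tool_pos': [0.4809, -0.3662, 0.1673], 'tool_rot': [-2.1416, -2.2906, 0.022], 'contact_force': [0.0022, 0.1256, 0.2347], 'wrist_torque': [-0.0221, -0.0182, -0.0712], 'opening': 0.0001}
heading 93.85192187579389
```

View pics/scene_d1.png

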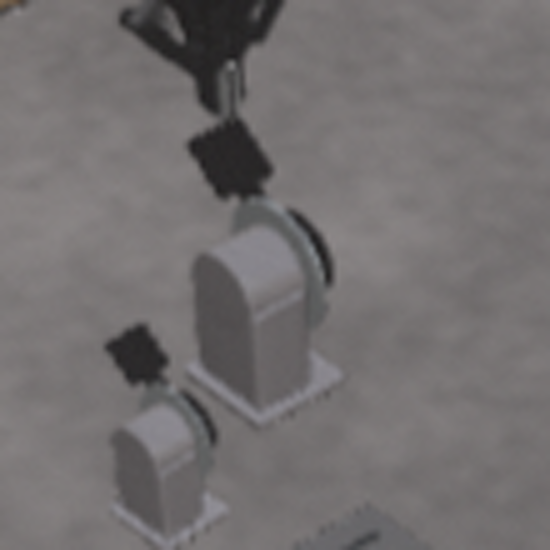

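View pics/top_d1.png

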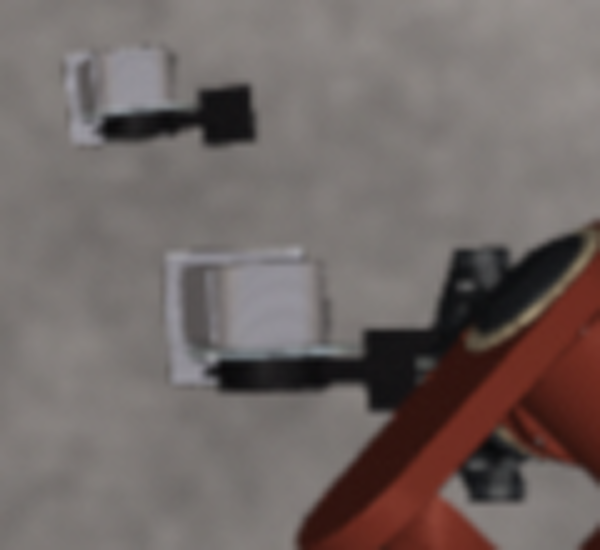

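The fingertips (scene crop (230,105)) sit right above the large valve's paddle at (232,155). Pressing in small steps.

Emit:
jog_arm(
  steps=[
    {"dx":0.0,"dy":0.0,"dz":-0.15,"twist":0.0},
    {"dx":0.0,"dy":0.0,"dz":-0.3,"twist":0.0},
    {"dx":0.0,"dy":0.0,"dz":-0.4,"twist":0.0},
    {"dx":0.0,"dy":-0.02,"dz":-0.5,"twist":0.0},
  ],
)

```text
t: 12.82
tool_pos: [0.4823, -0.3707, 0.1411]
tool_rot: [2.144, 2.292, -0.028]
contact_force: [0.8, -0.0, 5.7]
opening: 0.0001
```

Emit:
jog_arm(
  steps=[
    {"dx":0.0,"dy":-0.01,"dz":-0.1,"twist":0.0},
    {"dx":0.0,"dy":-0.03,"dz":-0.2,"twist":0.0},
    {"dx":0.0,"dy":-0.04,"dz":-0.3,"twist":0.0},
    {"dx":0.0,"dy":-0.05,"dz":-0.3,"twist":0.0},
  ],
)

```text
t: 13.32
tool_pos: [0.4828, -0.3738, 0.1232]
tool_rot: [2.143, 2.292, -0.026]
contact_force: [0.6, 0.8, 4.4]
opening: -0.0
```

Emit:
jog_arm(
  steps=[
    {"dx":-0.01,"dy":0.0,"dz":-0.1,"twist":0.0},
    {"dx":-0.02,"dy":0.0,"dz":-0.2,"twist":0.0},
    {"dx":-0.02,"dy":0.0,"dz":-0.3,"twist":0.0},
    {"dx":-0.02,"dy":0.0,"dz":-0.3,"twist":0.0},
  ],
)

```text
t: 13.82
tool_pos: [0.4817, -0.3738, 0.1048]
tool_rot: [2.143, 2.292, -0.026]
contact_force: [1.4, -0.2, 2.4]
opening: -0.0
```

Emit:
jog_arm(
  steps=[
    {"dx":0.0,"dy":-0.01,"dz":-0.08,"twist":0.0},
    {"dx":0.0,"dy":-0.01,"dz":-0.16,"twist":0.0},
    {"dx":0.0,"dy":-0.01,"dz":-0.24,"twist":0.0},
    {"dx":0.0,"dy":-0.01,"dz":-0.24,"twist":0.0},
  ],
)

```text
t: 14.32
tool_pos: [0.4818, -0.3756, 0.0909]
tool_rot: [2.142, 2.29, -0.028]
contact_force: [-1.1, -3.2, 6.4]
opening: -0.0001
```

```bash
python3 look.py d2 scene,220,330,110,220,5 top,400,520,230,340,5
```

```text
{'t': 14.425, 'tool_pos': [0.4819, -0.3756, 0.0911], 'tool_rot': [2.1414, 2.29, -0.0284], 'contact_force': [0.2096, -3.0879, 5.9332], 'wrist_torque': [-0.5981, 0.0689, -0.0313], 'opening': 0.0001}
heading 93.8405217754334
```

View pics/scene_d2.png

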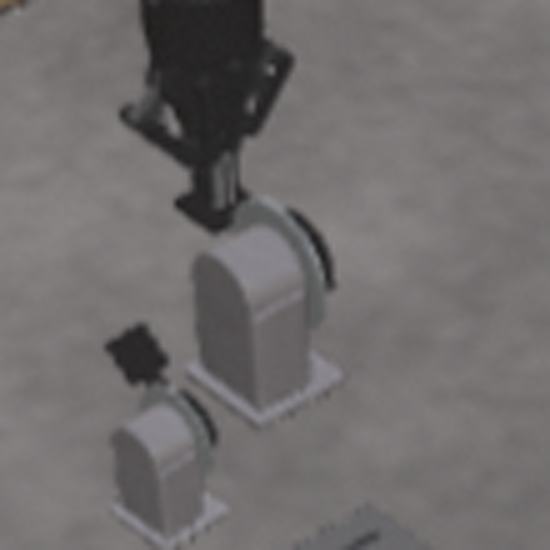

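View pics/top_d2.png

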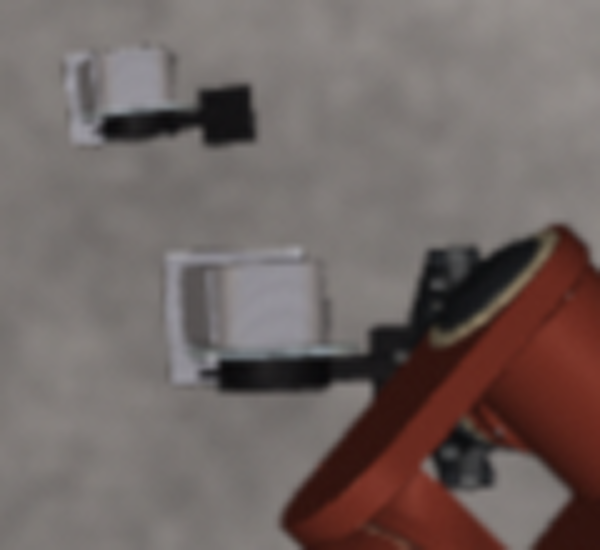

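Emit:
jog_arm(
  steps=[
    {"dx":0.0,"dy":0.0,"dz":-0.03,"twist":0.0},
    {"dx":0.0,"dy":0.0,"dz":-0.06,"twist":0.0},
    {"dx":0.0,"dy":0.0,"dz":-0.06,"twist":0.0},
  ],
)

```text
t: 14.8
tool_pos: [0.4819, -0.3758, 0.0879]
tool_rot: [2.141, 2.29, -0.029]
contact_force: [-0.8, -1.3, 6.5]
opening: 0.0002
```

Emit:
jog_arm(
  steps=[
    {"dx":0.0,"dy":0.0,"dz":-0.03,"twist":0.0},
    {"dx":0.0,"dy":0.0,"dz":-0.05,"twist":0.0},
    {"dx":0.0,"dy":0.0,"dz":-0.05,"twist":0.0},
  ],
)

```text
t: 15.18
tool_pos: [0.4819, -0.3759, 0.0853]
tool_rot: [2.141, 2.29, -0.029]
contact_force: [-1.7, -0.9, 6.4]
opening: -0.0003
```

```bash
python3 look.py d3 scene,220,330,110,220,5 top,400,520,230,340,5
python3 - <<'E'
from h import *
s=load("scene_d3.npz");D=depthpts(s);f=s["frame"]
for v in range(146,158):
  print(v,[(u,*(D[v,u]*1000).round(0).astype(int),f[v,u].max()) for u in range(256,272,2)])
E
```

```text
{'t': 15.275, 'tool_pos': [0.4819, -0.3759, 0.0853], 'tool_rot': [2.1411, 2.2899, -0.0293], 'contact_force': [-0.1693, -0.0852, 6.6425], 'wrist_torque': [0.0025, 0.1429, 0.0254], 'opening': 0.0}
heading 93.84641255516652
146 [(256, np.int64(416), np.int64(-523), np.int64(-4), np.uint8(127)), (258, np.int64(411), np.int64(-516), np.int64(-2), np.uint8(68)), (260, np.int64(494), np.int64(-372), np.int64(112), np.uint8(40)), (262, np.int64(488), np.int64(-368), np.int64(111), np.uint8(61)), (264, np.int64(483), np.int64(-364), np.int64(112), np.uint8(85)), (266, np.int64(476), np.int64(-363), np.int64(109), np.uint8(88)), (268, np.int64(386), np.int64(-489), np.int64(1), np.uint8(119)), (270, np.int64(376), np.int64(-491), np.int64(-4), np.uint8(120))]
147 [(256, np.int64(421), np.int64(-515), np.int64(-2), np.uint8(125)), (258, np.int64(415), np.int64(-510), np.int64(-2), np.uint8(78)), (260, np.int64(494), np.int64(-371), np.int64(109), np.uint8(37)), (262, np.int64(489), np.int64(-367), np.int64(108), np.uint8(57)), (264, np.int64(485), np.int64(-361), np.int64(110), np.uint8(90)), (
[... 4862 characters left out ...]
int64(87), np.uint8(80)), (268, np.int64(490), np.int64(-334), np.int64(92), np.uint8(119)), (270, np.int64(499), np.int64(-308), np.int64(111), np.uint8(135))]
157 [(256, np.int64(455), np.int64(-465), np.int64(-2), np.uint8(131)), (258, np.int64(447), np.int64(-464), np.int64(-6), np.uint8(128)), (260, np.int64(446), np.int64(-453), np.int64(0), np.uint8(108)), (262, np.int64(499), np.int64(-356), np.int64(79), np.uint8(57)), (264, np.int64(494), np.int64(-351), np.int64(80), np.uint8(70)), (266, np.int64(427), np.int64(-444), np.int64(-3), np.uint8(116)), (268, np.int64(512), np.int64(-302), np.int64(116), np.uint8(137)), (270, np.int64(503), np.int64(-303), np.int64(112), np.uint8(140))]
```

View pics/scene_d3.png

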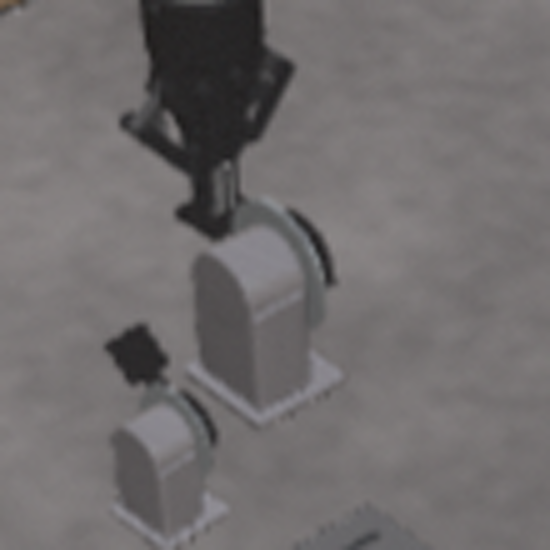

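```bash
cat > dial.py <<'E'
from h import *
import sys
def est(n,lo,hi,show=True,yaw=np.radians(3.5),A=np.array([.4766,-.304,.085])):
    s=load(n);g=cv2.cvtColor(s["frame"],cv2.COLOR_RGB2GRAY).astype(float)
    ex=np.array([np.cos(yaw),np.sin(yaw),0]);ey=np.array([-np.sin(yaw),np.cos(yaw),0])
    E=s["extrinsics"];o=E[:3,3];q=[]
    for c in range(lo,hi):
        col=g[:,c]
        # last dark pixel run of paddle in rows 135..165
        r=[k for k in range(130,165) if col[k]<55]
        if not r: continue
        k=max(r);p=col[k:k+4];th=(p.min()+col[k+3:k+6].max())/2
        j=next(i for i in range(k,k+6) if col[i+1]>th);v=j+(th-col[j])/(col[j+1]-col[j])
        d=E[:3,:3]@[(c-s["cx"])/s["fx"],(v-s["cy"])/s["fy"],1]
        t=((A+.022*ex-o)@ex)/(d@ex);P=o+t*d-A
        q.append((c,v,-P@ey*1000,P[2]*1000))
    q=np.array(q)
    if show: print(q.round(1).tolist())
    vx,vy,x,y=cv2.fitLine(q[:,2:].astype(np.float32),cv2.DIST_HUBER,0,.1,.1).ravel()
    print(n,"slope elev",np.arctan2(vy*np.sign(vx),abs(vx)).round(3),"->dial",(.68-np.arctan2(vy*np.sign(vx),abs(vx))).round(3))
    # position based: perpendicular offset of lower edge is -4mm: rotate
    a=[np.arctan2(z,d)+np.arcsin(4/np.hypot(d,z)) for d,z in q[:,2:]]
    print("position elev",np.median(a).round(3),"->dial",(.68-np.median(a)).round(3))
if __name__=="__main__":
    est(sys.argv[1],int(sys.argv[2]),int(sys.argv[3]))
E
python3 - <<'E'
from h import *
for n in ("scene_d1.npz","scene_d3.npz"):
    g=cv2.cvtColor(load(n)["frame"],cv2.COLOR_RGB2GRAY);print(g[132:162,254:275])
E
python3 dial.py scene_d1.npz 258 266; python3 dial.py scene_d2.npz 256 263;python3 dial.py scene_d3.npz 256 263
```

```text
[[121 121 121 122 123 123 117  93  67  58  81  89  64  93 118 121 120 120
  120 118 115]
 [122 123 122 124 122 122 120 117 104  91  84  74  62  74 105 121 119 120
  117 118 115]
 [125 124 125 125 124 121 120 121 114  95  75  48  57  41  68 108 120 120
  117 116 116]
 [123 125 126 125 123 123 117 101  91  58  57  39  39  38  46  81 120 118
  118 117 115]
 [122 124 126 126 121 105  96  60  56  41  41  38  39  41  38  63 106 117
  115 115 115]
 [123 123 124 118  91  61  57  39  37  38  40  40  39  38  40  46  73 103
  117 116 116]
 [122 122 117  91  46  39  40  42  41  39  41  39  40  38  40  39  47  81
  118 117 118]
 [121 122 115  85  39  40  38  39  41  38  40  39  40  40  40  38  40  64
  106 119 117]
 [122 121 120 107  51  40  39  41  41  39  40  40  41  40  40  40  40  45
   76 108 116]
 [122 120 121 117  89  54  41  41  38  42  38  41  40  39  40  39  40  39
   53  89 115]
 [123 121 123 123 118  88  37  41  41  40  40  40  42  39  41  40  39  40
   42  65 104]
 [124 125 126 126 126 112  52  41  40  40  42  41  40  40  40  40  40  39
   39  47  82]
 [127 127 127 126 126 119  90  4
[... 4382 characters left out ...]
 [263.0, 148.9, 40.7, 34.5], [264.0, 149.3, 35.5, 35.6], [265.0, 149.4, 30.2, 38.2]]
scene_d1.npz slope elev 0.551 ->dial 0.129
position elev 0.77 ->dial -0.09
[[256.0, 152.1, 80.8, 1.0], [257.0, 153.0, 75.6, 0.0], [258.0, 153.9, 70.4, -0.8], [259.0, 154.4, 65.1, 0.1], [260.0, 154.9, 59.7, 0.9], [261.0, 155.8, 54.6, -0.0], [262.0, 156.3, 49.3, 1.0]]
scene_d2.npz slope elev -0.011 ->dial 0.691
position elev 0.062 ->dial 0.618
[[256.0, 153.9, 81.7, -7.0], [257.0, 154.4, 76.3, -5.8], [258.0, 154.9, 70.9, -4.9], [259.0, 155.8, 65.7, -6.0], [260.0, 156.4, 60.4, -5.2], [261.0, 156.9, 55.1, -4.6], [262.0, 157.6, 49.9, -4.5]]
scene_d3.npz slope elev -0.064 ->dial 0.744
position elev -0.02 ->dial 0.7
```

Image estimates put the dial at about 0.74 (slope 0.744, tip geometry 0.74), so it's just before the third click. Pressing on in small steps, watching for the force to drop.

Emit:
jog_arm(
  steps=[
    {"dx":0.0,"dy":0.0,"dz":-0.02,"twist":0.0},
    {"dx":0.0,"dy":0.0,"dz":-0.03,"twist":0.0},
    {"dx":0.0,"dy":0.0,"dz":-0.03,"twist":0.0},
  ],
)

```text
t: 15.65
tool_pos: [0.4819, -0.376, 0.0839]
tool_rot: [2.141, 2.29, -0.029]
contact_force: [-0.3, -0.6, 6.2]
opening: -0.0001
```

Emit:
jog_arm(
  steps=[
    {"dx":0.0,"dy":0.0,"dz":-0.02,"twist":0.0},
    {"dx":0.0,"dy":0.0,"dz":-0.02,"twist":0.0},
    {"dx":0.0,"dy":0.0,"dz":-0.02,"twist":0.0},
  ],
)

```text
t: 16.02
tool_pos: [0.4819, -0.3759, 0.0831]
tool_rot: [2.141, 2.29, -0.029]
contact_force: [-1.2, 0.3, 5.9]
opening: 0.0001
```

```bash
python3 look.py d4 scene,220,330,110,220,5; python3 dial.py scene_d4.npz 256 263
```

```text
{'t': 16.075, 'tool_pos': [0.4819, -0.3759, 0.0831], 'tool_rot': [2.1412, 2.2905, -0.0295], 'contact_force': [-0.9687, 0.8117, 6.9871], 'wrist_torque': [0.0921, 0.1732, 0.0107], 'opening': 0.0001}
heading 93.85682483540741
[[256.0, 154.4, 82.0, -9.1], [257.0, 154.9, 76.6, -8.2], [258.0, 155.8, 71.3, -8.9], [259.0, 156.3, 66.0, -8.1], [260.0, 156.8, 60.6, -7.3], [261.0, 157.4, 55.3, -6.5], [262.0, 157.9, 50.0, -5.8]]
scene_d4.npz slope elev -0.102 ->dial 0.782
position elev -0.055 ->dial 0.735
```

Emit:
jog_arm(
  steps=[
    {"dx":0.0,"dy":0.0,"dz":-0.015,"twist":0.0},
    {"dx":0.0,"dy":0.0,"dz":-0.015,"twist":0.0},
  ],
)

```text
t: 16.32
tool_pos: [0.4819, -0.3759, 0.0827]
tool_rot: [2.141, 2.291, -0.03]
contact_force: [-0.5, 0.1, 7.8]
opening: -0.0
```

Emit:
jog_arm(
  steps=[
    {"dx":0.0,"dy":0.0,"dz":-0.01,"twist":0.0},
    {"dx":0.0,"dy":0.0,"dz":-0.01,"twist":0.0},
  ],
)

```text
t: 16.58
tool_pos: [0.4819, -0.376, 0.0827]
tool_rot: [2.141, 2.291, -0.03]
contact_force: [-0.5, 0.1, 7.8]
opening: 0.0002
```

```bash
python3 look.py d5 scene,220,330,110,220,5; python3 dial.py scene_d5.npz 256 263
```

```text
{'t': 16.625, 'tool_pos': [0.4819, -0.3759, 0.0827], 'tool_rot': [2.1414, 2.2911, -0.0298], 'contact_force': [-2.3363, -0.334, 7.2682], 'wrist_torque': [0.1, 0.1997, 0.0339], 'opening': 0.0}
heading 93.86832514310181
[[256.0, 154.9, 82.2, -11.0], [257.0, 155.4, 76.8, -10.1], [258.0, 155.8, 71.4, -9.0], [259.0, 156.4, 66.0, -8.2], [260.0, 156.8, 60.6, -7.3], [261.0, 157.4, 55.3, -6.6], [262.0, 158.0, 50.0, -6.1]]
scene_d5.npz slope elev -0.156 ->dial 0.836
position elev -0.064 ->dial 0.744
```

Emit:
jog_arm(
  steps=[
    {"dx":0.0,"dy":0.0,"dz":-0.02,"twist":0.0},
    {"dx":0.0,"dy":0.0,"dz":-0.02,"twist":0.0},
  ],
)

```text
t: 16.88
tool_pos: [0.4819, -0.376, 0.0822]
tool_rot: [2.141, 2.291, -0.03]
contact_force: [-1.7, 0.8, 7.6]
opening: 0.0003
```

Emit:
jog_arm(
  steps=[
    {"dx":0.0,"dy":0.0,"dz":-0.02,"twist":0.0},
    {"dx":0.0,"dy":0.0,"dz":-0.02,"twist":0.0},
  ],
)

```text
t: 17.12
tool_pos: [0.4819, -0.376, 0.0819]
tool_rot: [2.142, 2.292, -0.03]
contact_force: [-2.5, 0.9, 8.5]
opening: 0.0001
```

```bash
python3 look.py d6 scene,220,330,110,220,5; python3 dial.py scene_d6.npz 256 263
```

```text
{'t': 17.175, 'tool_pos': [0.4819, -0.376, 0.0819], 'tool_rot': [2.1416, 2.2919, -0.0303], 'contact_force': [-1.7734, -0.0473, 8.637], 'wrist_torque': [0.1948, 0.3077, 0.0253], 'opening': -0.0002}
heading 93.8809339469304
[[256.0, 154.9, 82.2, -10.9], [257.0, 155.4, 76.8, -10.1], [258.0, 155.9, 71.4, -9.2], [259.0, 156.8, 66.2, -9.9], [260.0, 157.0, 60.7, -7.8], [261.0, 157.7, 55.5, -8.1], [262.0, 158.4, 50.2, -7.9]]
scene_d6.npz slope elev -0.098 ->dial 0.778
position elev -0.076 ->dial 0.756
```

Emit:
jog_arm(
  steps=[
    {"dx":0.0,"dy":0.0,"dz":-0.025,"twist":0.0},
    {"dx":0.0,"dy":0.0,"dz":-0.025,"twist":0.0},
  ],
)

```text
t: 17.42
tool_pos: [0.4819, -0.3759, 0.0813]
tool_rot: [2.142, 2.292, -0.03]
contact_force: [-2.8, 0.8, 9.2]
opening: -0.0001
```

Emit:
jog_arm(
  steps=[
    {"dx":0.0,"dy":0.0,"dz":-0.025,"twist":0.0},
    {"dx":0.0,"dy":0.0,"dz":-0.025,"twist":0.0},
  ],
)

```text
t: 17.68
tool_pos: [0.4819, -0.3759, 0.0809]
tool_rot: [2.142, 2.293, -0.031]
contact_force: [-2.3, -0.2, 9.9]
opening: 0.0
```

```bash
python3 look.py d7 scene,220,330,110,220,5; python3 dial.py scene_d7.npz 256 263
```

```text
{'t': 17.725, 'tool_pos': [0.4819, -0.3759, 0.081], 'tool_rot': [2.1419, 2.2929, -0.0307], 'contact_force': [-2.5984, 1.0842, 10.9991], 'wrist_torque': [0.2318, 0.4352, -0.0036], 'opening': 0.0001}
heading 93.9006738190784
[[256.0, 154.9, 82.2, -11.2], [257.0, 155.8, 77.0, -11.9], [258.0, 156.4, 71.6, -11.3], [259.0, 156.8, 66.2, -10.3], [260.0, 157.4, 60.9, -9.5], [261.0, 157.8, 55.5, -8.3], [262.0, 158.4, 50.2, -7.7]]
scene_d7.npz slope elev -0.13 ->dial 0.81
position elev -0.09 ->dial 0.77
```

Run:
```python
from h import *
yaw=np.radians(3.5);A=np.array([.4766,-.304,.085])
ex=np.array([np.cos(yaw),np.sin(yaw),0]);ey=np.array([-np.sin(yaw),np.cos(yaw),0]);ez=np.array([0,0,1.])
s=load("scene_d1.npz")
def C(dial,r,x,n):
    e=.68-dial;rad=-ey*np.cos(e)+ez*np.sin(e);nn=ey*np.sin(e)+ez*np.cos(e)
    return A+r*rad+x*ex+n*nn
for d in (0,.7,.75,.8,.85,.9):
    P=[C(d,.097,.022,.004),C(d,.097,.022,-.004),C(d,.053,.022,-.004),C(d,.053,.022,.004),C(d,.097,-.022,.004)]
    print(d,proj(s,P).round(1).tolist())
g=cv2.cvtColor(load("scene_d7.npz")["frame"],cv2.COLOR_RGB2GRAY);print(g[148:162,250:272])
g=cv2.cvtColor(load("scene_d1.npz")["frame"],cv2.COLOR_RGB2GRAY);print(g[148:162,250:272][:0])
# scene vs top calibration on rack corners: project known outer fence top corners
s0=load("scene0.npz");t0=load("top0.npz")
y=np.radians(2.92);rx=np.array([np.cos(y),np.sin(y),0]);ry=np.array([-np.sin(y),np.cos(y),0])
O=.6545*rx-.040*ry
for n,p in dict(fenceTopInner_L=O+.13*ry+.032*ez,fenceOuterTop_L=O+.012*rx+.13*ry+.032*ez,fenceOuterTop_R=O+.012*rx-.13*ry+.032*ez,bedFront_L=O-.128*rx+.13*ry+.018*ez,bedFront_R=O-.128*rx-.13*ry+.018*ez).items():
    print(n,proj(s0,p).round(1),proj(t0,p).round(1))
f=s0["frame"][205:285,250:360];cv2.imwrite("pics/rk_s.png",cv2.resize(f,(770,560),interpolation=cv2.INTER_CUBIC)[:,:,::-1])
```

```text
0 [[256.1, 136.8], [255.2, 137.8], [262.5, 149.6], [263.4, 148.7], [266.9, 131.7]]
0.7 [[252.9, 149.6], [253.1, 151.7], [261.4, 157.3], [261.2, 155.3], [263.4, 144.5]]
0.75 [[253.0, 150.9], [253.3, 152.9], [261.5, 158.0], [261.3, 156.0], [263.5, 145.7]]
0.8 [[253.2, 152.1], [253.6, 154.2], [261.7, 158.8], [261.3, 156.6], [263.6, 146.9]]
0.85 [[253.4, 153.4], [253.8, 155.5], [261.8, 159.5], [261.4, 157.3], [263.8, 148.2]]
0.9 [[253.7, 154.6], [254.2, 156.8], [262.0, 160.2], [261.5, 158.0], [264.0, 149.5]]
[[123 123 122 123 122 123 121 115  84  36  39  38  58  91  88  69  87  75
  119 119 120 121]
 [125 122 123 121 121 122 121 114  85  38  38  39  55  86  88  65  87  71
  112 114 118 118]
 [125 123 122 122 122 122 120 118  94  39  41  39  51  79  88  65  92  72
   97 101 104 104]
 [123 124 124 123 124 123 117  99  83  41  42  39  50  79  89  70  93  83
   90  90  90  92]
 [123 122 123 125 122 109  88  55  40  38  37  41  55  78  91  62  85  92
   92  90  91  91]
 [120 121 121 121 114  76  41  39  40  39  39  44  58  73  74  49  67  91
   90  91  92  91]
 [121 120 121 121 110  64  36  3
[... 245 characters left out ...]
]
 [125 125 125 127 127 129 128 123 106  89  64  41  39  43  53  76 113 126
  134 134 134 135]
 [125 124 124 126 127 127 126 124 123 119 105  86  65  74 105 116 136 137
  137 136 135 135]
 [125 123 124 124 127 126 125 123 122 121 121 120 110 115 134 133 135 136
  136 137 136 136]
 [125 125 125 125 127 126 125 123 120 114 107 112 124 133 135 134 133 133
  135 137 136 137]
 [126 126 126 126 126 127 126 125 118  98  85  88 100 115 131 135 133 134
  134 134 136 137]]
[]
fenceTopInner_L [[320.2 275.7]] [[299.6 237. ]]
fenceOuterTop_L [[316.9 278. ]] [[299.5 232.8]]
fenceOuterTop_R [[257.2 227.4]] [[391.8 230.8]]
bedFront_L [[353.5 255.9]] [[300.6 282.7]]
bedFront_R [[293.6 209.7]] [[392.7 280.6]]
```

View pics/rk_s.png

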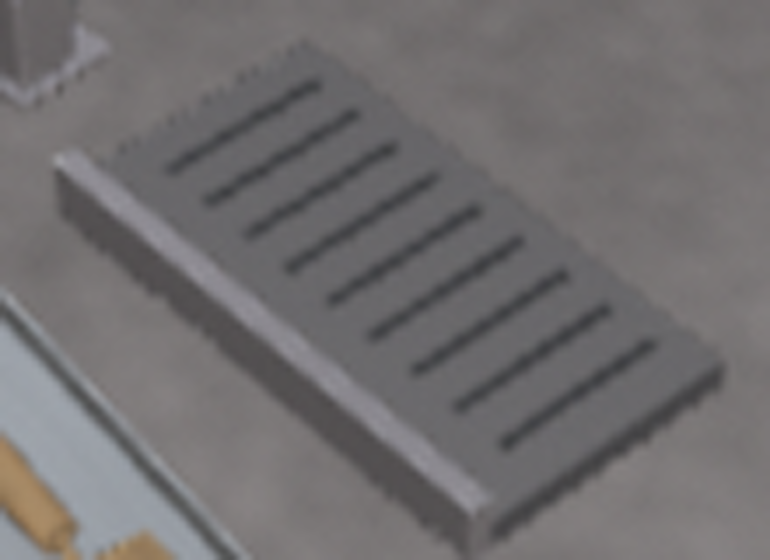

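Checking corner projections against the rest image and the rack corners puts the dial at about 0.79 ± 0.03, and the force is near its crest. A bit further to see the click.

Emit:
jog_arm(
  steps=[
    {"dx":0.0,"dy":0.0,"dz":-0.025,"twist":0.0},
    {"dx":0.0,"dy":0.0,"dz":-0.025,"twist":0.0},
  ],
)

```text
t: 17.98
tool_pos: [0.4819, -0.376, 0.0807]
tool_rot: [2.142, 2.293, -0.031]
contact_force: [-1.8, 1.5, 10.0]
opening: 0.0001
```

Emit:
jog_arm(
  steps=[
    {"dx":0.0,"dy":0.0,"dz":-0.025,"twist":0.0},
    {"dx":0.0,"dy":0.0,"dz":-0.025,"twist":0.0},
  ],
)

```text
t: 18.23
tool_pos: [0.4819, -0.3759, 0.0806]
tool_rot: [2.142, 2.294, -0.031]
contact_force: [-3.9, 2.2, 11.6]
opening: -0.0002
```

Emit:
jog_arm(
  steps=[
    {"dx":0.0,"dy":0.0,"dz":-0.035,"twist":0.0},
    {"dx":0.0,"dy":0.0,"dz":-0.035,"twist":0.0},
  ],
)

```text
t: 18.48
tool_pos: [0.4819, -0.3759, 0.0797]
tool_rot: [2.143, 2.295, -0.031]
contact_force: [-2.4, 0.5, 8.7]
opening: 0.0001
```

Emit:
jog_arm(
  steps=[
    {"dx":0.0,"dy":0.0,"dz":-0.035,"twist":0.0},
    {"dx":0.0,"dy":0.0,"dz":-0.035,"twist":0.0},
  ],
)

```text
t: 18.73
tool_pos: [0.4819, -0.3758, 0.0786]
tool_rot: [2.143, 2.295, -0.031]
contact_force: [-3.1, 1.3, 9.9]
opening: 0.0001
```

```bash
python3 look.py d8 scene,220,330,110,220,5; python3 dial.py scene_d8.npz 256 263
```

```text
{'t': 18.775, 'tool_pos': [0.4819, -0.3758, 0.0786], 'tool_rot': [2.1428, 2.2952, -0.0314], 'contact_force': [-1.9388, 0.9767, 10.0776], 'wrist_torque': [0.2922, 0.3831, 0.0471], 'opening': 0.0004}
heading 93.93267503686988
[[256.0, 155.9, 82.7, -15.2], [257.0, 156.4, 77.3, -14.3], [258.0, 156.9, 71.9, -13.4], [259.0, 157.3, 66.4, -12.4], [260.0, 157.7, 61.0, -11.0], [261.0, 158.2, 55.7, -10.0], [262.0, 158.4, 50.2, -8.0]]
scene_d8.npz slope elev -0.213 ->dial 0.893
position elev -0.125 ->dial 0.805
```

The click showed: force fell from 11.6 to 8.7 N at TCP z ≈ 0.0805, so this is the third click (image ≈ 0.78). Now at about 0.81, well short of the 0.96 stop. Holding here.

Emit:
jog_arm(
  steps=[
    {"dx":0.0,"dy":0.0,"dz":-0.024,"twist":0.0},
    {"dx":0.0,"dy":0.0,"dz":-0.024,"twist":0.0},
    {"dx":0.0,"dy":0.0,"dz":-0.024,"twist":0.0},
    {"dx":0.0,"dy":0.0,"dz":-0.024,"twist":0.0},
    {"dx":0.0,"dy":0.0,"dz":-0.024,"twist":0.0},
  ],
)

```text
t: 19.4
tool_pos: [0.4819, -0.3758, 0.0782]
tool_rot: [2.143, 2.296, -0.032]
contact_force: [-2.7, 1.8, 10.1]
opening: -0.0004
```

Emit:
jog_arm(
  steps=[
    {"dx":0.0,"dy":0.0,"dz":-0.022,"twist":0.0},
    {"dx":0.0,"dy":0.0,"dz":-0.022,"twist":0.0},
    {"dx":0.0,"dy":0.0,"dz":-0.022,"twist":0.0},
    {"dx":0.0,"dy":0.0,"dz":-0.022,"twist":0.0},
    {"dx":0.0,"dy":0.0,"dz":-0.022,"twist":0.0},
  ],
)

```text
t: 20.02
tool_pos: [0.4819, -0.3758, 0.0781]
tool_rot: [2.143, 2.296, -0.032]
contact_force: [-1.9, 1.3, 9.6]
opening: 0.0001
```

Emit:
jog_arm(
  steps=[
    {"dx":0.0,"dy":0.0,"dz":-0.022,"twist":0.0},
    {"dx":0.0,"dy":0.0,"dz":-0.022,"twist":0.0},
    {"dx":0.0,"dy":0.0,"dz":-0.022,"twist":0.0},
    {"dx":0.0,"dy":0.0,"dz":-0.022,"twist":0.0},
    {"dx":0.0,"dy":0.0,"dz":-0.022,"twist":0.0},
  ],
)

```text
t: 20.65
tool_pos: [0.4819, -0.3758, 0.078]
tool_rot: [-2.143, -2.297, 0.032]
contact_force: [-2.2, 1.4, 11.2]
opening: -0.0003
```

```bash
python3 look.py d9 scene,220,400,110,320,2.8; python3 dial.py scene_d9.npz 256 263; python3 look.py d9 top,280,520,180,340,3.3
```

```text
{'t': 20.7, 'tool_pos': [0.4819, -0.3758, 0.0781], 'tool_rot': [-2.1431, -2.2966, 0.0321], 'contact_force': [-2.0455, 1.1256, 10.8484], 'wrist_torque': [0.318, 0.4181, 0.0516], 'opening': -0.0001}
heading 93.9596313174427
[[256.0, 155.8, 82.7, -15.1], [257.0, 156.3, 77.2, -14.2], [258.0, 156.9, 71.8, -13.4], [259.0, 157.4, 66.5, -12.6], [260.0, 157.8, 61.1, -11.3], [261.0, 158.4, 55.8, -10.8], [262.0, 158.5, 50.2, -8.1]]
scene_d9.npz slope elev -0.195 ->dial 0.875
position elev -0.128 ->dial 0.808
{'t': 20.75, 'tool_pos': [0.4819, -0.3758, 0.078], 'tool_rot': [-2.143, -2.2966, 0.0321], 'contact_force': [-2.5134, 2.1716, 10.2963], 'wrist_torque': [0.2972, 0.476, 0.0127], 'opening': -0.0003}
heading 93.96379577252651
```

View pics/scene_d9.png

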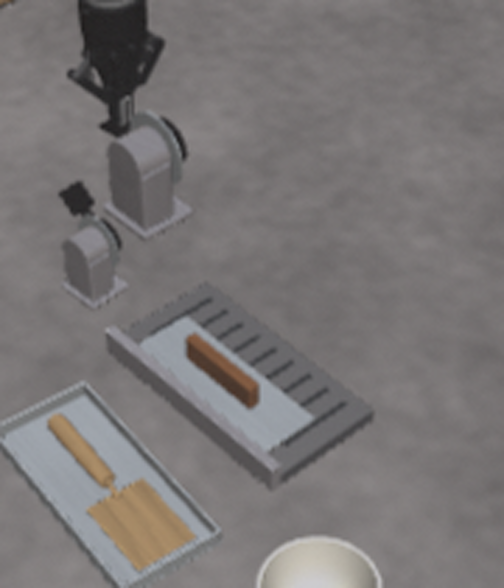

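View pics/top_d9.png

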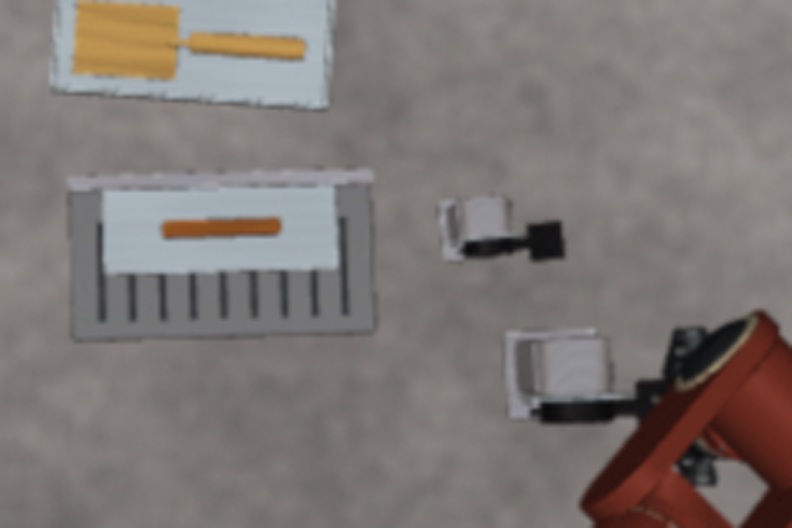

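Held over 2 s. Estimates range from 0.81 to 0.87, so I'll ease back about 1 mm, still past the click, to sit closer to 0.78, and hold there.

Emit:
jog_arm(
  steps=[
    {"dx":0.0,"dy":0.0,"dz":-0.008,"twist":0.0},
    {"dx":0.0,"dy":0.0,"dz":-0.006,"twist":0.0},
    {"dx":0.0,"dy":0.0,"dz":-0.006,"twist":0.0},
    {"dx":0.0,"dy":0.0,"dz":-0.006,"twist":0.0},
  ],
)

```text
t: 21.25
tool_pos: [0.4819, -0.3758, 0.0786]
tool_rot: [-2.143, -2.297, 0.032]
contact_force: [-2.1, 0.6, 8.7]
opening: -0.0001
```

```bash
python3 look.py e1 scene,220,400,110,320,2.8; python3 dial.py scene_e1.npz 256 263
```

```text
{'t': 21.3, 'tool_pos': [0.4819, -0.3758, 0.0787], 'tool_rot': [-2.1426, -2.2966, 0.0323], 'contact_force': [-1.3369, 0.9032, 9.2262], 'wrist_torque': [0.2092, 0.3874, 0.068], 'opening': -0.0001}
heading 93.97215658773973
[[256.0, 155.9, 82.7, -15.3], [257.0, 156.3, 77.3, -14.2], [258.0, 156.9, 71.9, -13.5], [259.0, 157.3, 66.5, -12.4], [260.0, 157.7, 61.0, -11.0], [261.0, 158.2, 55.7, -10.1], [262.0, 158.4, 50.2, -8.0]]
scene_e1.npz slope elev -0.212 ->dial 0.892
position elev -0.125 ->dial 0.805
```

Emit:
jog_arm(
  steps=[
    {"dx":0.0,"dy":0.0,"dz":-0.008,"twist":0.0},
    {"dx":0.0,"dy":0.0,"dz":-0.008,"twist":0.0},
    {"dx":0.0,"dy":0.0,"dz":-0.008,"twist":0.0},
    {"dx":0.0,"dy":0.0,"dz":-0.008,"twist":0.0},
    {"dx":0.0,"dy":0.0,"dz":-0.008,"twist":0.0},
  ],
)

```text
t: 21.92
tool_pos: [0.4819, -0.3758, 0.0791]
tool_rot: [-2.142, -2.296, 0.033]
contact_force: [-1.5, 1.3, 8.6]
opening: 0.0
```

Emit:
jog_arm(
  steps=[
    {"dx":0.0,"dy":0.0,"dz":-0.015,"twist":0.0},
    {"dx":0.0,"dy":0.0,"dz":-0.015,"twist":0.0},
    {"dx":0.0,"dy":0.0,"dz":-0.015,"twist":0.0},
    {"dx":0.0,"dy":0.0,"dz":-0.015,"twist":0.0},
    {"dx":0.0,"dy":0.0,"dz":-0.015,"twist":0.0},
  ],
)

```text
t: 22.55
tool_pos: [0.4819, -0.3758, 0.0792]
tool_rot: [-2.142, -2.296, 0.033]
contact_force: [-2.2, 1.6, 10.0]
opening: 0.0001
```

Emit:
jog_arm(
  steps=[
    {"dx":0.0,"dy":0.0,"dz":-0.016,"twist":0.0},
    {"dx":0.0,"dy":0.0,"dz":-0.016,"twist":0.0},
    {"dx":0.0,"dy":0.0,"dz":-0.016,"twist":0.0},
    {"dx":0.0,"dy":0.0,"dz":-0.016,"twist":0.0},
    {"dx":0.0,"dy":0.0,"dz":-0.016,"twist":0.0},
  ],
)

```text
t: 23.18
tool_pos: [0.4819, -0.3758, 0.0792]
tool_rot: [-2.141, -2.296, 0.033]
contact_force: [-2.1, 1.2, 8.7]
opening: -0.0001
```

Emit:
jog_arm(
  steps=[
    {"dx":0.0,"dy":0.0,"dz":-0.016,"twist":0.0},
    {"dx":0.0,"dy":0.0,"dz":-0.016,"twist":0.0},
    {"dx":0.0,"dy":0.0,"dz":-0.016,"twist":0.0},
    {"dx":0.0,"dy":0.0,"dz":-0.016,"twist":0.0},
    {"dx":0.0,"dy":0.0,"dz":-0.016,"twist":0.0},
  ],
)

```text
t: 23.8
tool_pos: [0.4819, -0.3759, 0.0792]
tool_rot: [-2.141, -2.296, 0.033]
contact_force: [-1.5, 1.2, 9.3]
opening: 0.0002
```

```bash
python3 look.py e2 scene,220,400,110,320,2.8; python3 dial.py scene_e2.npz 256 263
```

```text
{'t': 23.85, 'tool_pos': [0.4819, -0.3758, 0.0791], 'tool_rot': [-2.1408, -2.2959, 0.0333], 'contact_force': [-2.382, 0.3387, 9.3856], 'wrist_torque': [0.1665, 0.3524, -0.0386], 'opening': -0.0001}
heading 94.00421409157093
[[256.0, 155.8, 82.7, -15.1], [257.0, 156.4, 77.3, -14.3], [258.0, 156.8, 71.8, -13.3], [259.0, 157.4, 66.5, -12.6], [260.0, 157.7, 61.0, -11.1], [261.0, 158.2, 55.7, -10.0], [262.0, 158.5, 50.2, -8.1]]
scene_e2.npz slope elev -0.209 ->dial 0.889
position elev -0.128 ->dial 0.808
```

Run:
```python
from h import *
for n in ("d6","d7","d8","d9","e1","e2"):
    g=cv2.cvtColor(load(f"scene_{n}.npz")["frame"],cv2.COLOR_RGB2GRAY).astype(int)
    w=np.clip(121-g[148:160,254:257],0,90)
    r=np.arange(148,160)
    lower=[]
    for c in (256,257,258,259,260,261,262,263):
        col=g[150:164,c];k=max(i for i in range(len(col)-4) if col[i]<50);lower.append(150+k+ (80-col[k])/(col[k+1]-col[k]) if col[k+1]>80 else 151+k+(80-col[k+1])/(col[k+2]-col[k+1]))
    print(n,"left-tip row",np.round((w[:,1]*r).sum()/w[:,1].sum(),2),"col255",w[:,1].tolist(),"lower",np.round(lower,2))
g=cv2.cvtColor(load("scene_e2.npz")["frame"],cv2.COLOR_RGB2GRAY);print(g[148:162,250:272])
```

```text
d6 left-tip row 153.2 col255 [0, 0, 0, 0, 18, 54, 32, 4, 0, 0, 0, 0] lower [154.77 155.3  155.83 156.61 156.98 157.71 158.37 158.19]
d7 left-tip row 153.64 col255 [0, 0, 0, 0, 12, 45, 57, 21, 0, 0, 0, 0] lower [154.88 155.62 156.35 156.81 157.39 157.87 158.33 158.15]
d8 left-tip row 154.25 col255 [0, 0, 0, 0, 0, 13, 45, 32, 2, 0, 0, 0] lower [155.78 156.33 156.8  157.35 157.85 158.3  158.51 158.1 ]
d9 left-tip row 154.5 col255 [0, 0, 0, 0, 0, 2, 28, 31, 1, 0, 0, 0] lower [155.76 156.29 156.81 157.37 157.9  158.57 158.52 158.1 ]
e1 left-tip row 154.16 col255 [0, 1, 0, 0, 0, 13, 45, 30, 1, 0, 0, 0] lower [155.77 156.31 156.82 157.36 157.83 158.33 158.52 158.12]
e2 left-tip row 154.2 col255 [0, 0, 1, 0, 0, 12, 44, 32, 1, 0, 0, 0] lower [155.75 156.33 156.8  157.37 157.84 158.32 158.51 158.16]
[[123 123 122 123 123 123 122 112  75  38  38  37  56  90  89  68  89  74
  120 119 119 120]
 [125 123 121 122 121 122 120 114  86  38  41  41  56  89  89  67  87  74
  120 116 119 120]
 [125 122 122 121 122 120 122 116  95  40  38  40  55  85  89  65  88  74
  106 101 104 105]
 [124 123 124 124 12
[... 303 characters left out ...]
7  40  55  70  70  45  68  92
   90  90  96  98]
 [122 121 121 123 118  89  42  37  37  39  39  38  40  43  40  46  73  92
   94 103 116 120]
 [125 125 123 123 125 120  93  66  41  39  39  38  39  39  40  52  81 104
  116 123 134 134]
 [124 125 124 126 127 129 125 108  90  66  42  38  39  45  55  78 114 124
  135 134 134 135]
 [125 124 125 126 126 127 126 125 120 104  87  67  54  73 105 116 134 136
  137 135 134 135]
 [124 124 124 126 127 126 126 123 122 121 118 108 105 117 133 134 135 137
  137 136 136 134]
 [124 125 126 126 127 127 125 125 121 115 108 111 123 134 136 135 133 134
  136 137 137 137]
 [126 126 124 126 125 127 127 125 120  97  85  89 100 116 130 136 134 135
  135 136 136 136]]
```

Run:
```python
from station import ctrl
o=ctrl.get_obs();print(o["t"],o["tool_pos"],o["contact_force"]);print(ctrl.finish_job())
```

```text
23.85 [ 0.4819214  -0.37583845  0.07914127] [-2.38199355  0.33873888  9.38559421]
the job is handed in; nothing more can be done
None
```

I laid the straightedge on the rack and let go of it, then pressed the large valve's paddle to what I take to be the third click. I handed the job in at t = 23.9 s while still holding it there.

- **Straightedge:** It lies rib up along the fence. Its yaw measured 2.95° against the fence's 2.92°, and the plate top was at about 23.5 mm against the 23 mm expected. Both ends sit roughly 28 mm inside the rack. It looked unchanged in the last top picture.
- **Dial:** Force rose to 11.6 N, then fell to 8.7 N near TCP z 0.0805, which I took as the third click. I held the paddle past that point for about 5 s. For the last 2 s it was steady at about 9 N with TCP z 0.079.
- **Bystanders:** I made no contact with the bowl, tray or spatula. The tray and spatula looked undisturbed in the last pictures. The bowl was only partly in view.

**Checks that disagreed:** The dial estimates did not match well. Projecting the paddle corners gave 0.79 to 0.84, the edge position gave 0.81, and the noisier edge slope gave 0.89. All are past 0.78 and short of the 0.96 stop. The pointer and dots were not visible from either camera, so I could not read the dial directly.

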